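Fetch the padlock from the deep key bay with the hook rod

TASK

Take the hook rod and fetch the blue padlock that hangs on the wire hook deep in the narrow bay of the green stock case; work gently, the case is frail, and keep your fingers off the padlock. Carry it on the rod to the wooden tray and set it down inside without dropping it, then lay the rod back in its rest and leave everything else as it stands.

Things in the scene. Friction and masses are not known exactly. Their poses are not given: they have to be found in the camera images.
- rod_handle (a point): telescopic hook rod, loose, 110 g: centre of its square wooden handle, 18 x 18 mm, 90 mm long (y). Own +y runs to the hooked end, +z up as it rests. On this axis follow a 15 mm collar, a 10 mm tube to y = 170 mm and a 6 mm steel shaft, locked at an unknown length: it ends 258 to 310 mm ahead in a toe turned up (+z) 12 mm with a 7.6 mm ball on it, top 15.8 mm above the axis.
- rest_seat (a point): fixed wooden rod rest: where the handle's centre lies when the rod is in it, 50 mm above the table, rod's +y along this +y. Two cradles with flared cheeks up to 62 mm high: one 14 mm long under the handle's rear end (35 mm behind; floor 41 mm high, 24 mm wide), one 12 mm long under the tube (135 mm ahead; floor 45 mm high, 15 mm wide). Base board 46 x 205 x 8 mm.
- case: fixed green wooden stock case, 166 x 200 mm, 190 mm high (books on top to 218 mm). Origin at table height, midway across its narrow bay (80 mm wide inside) and midway in its depth. +y points into the bay; the mouth faces -y at y = -100 mm; inner face of the thin, stiff ply back at y = +94 mm. Bay floor 10 mm high. -x of the bay: a bay full of books; +x: a clear plastic end panel.
- hook_seat (a point): on the fixed 5 mm wire hook at the bay's back, midway across it, 12 mm in front of the back panel: the underside of the shackle's bar lies here while hung; axes as the case's. The wire dips from the panel to a V, then rises toward the mouth to a tip 25 mm from the panel, its top 8.5 mm above this point: lift a hung thing 12 mm or more before drawing it toward the mouth.
- shackle (a point): padlock, loose, 80 to 150 g: centre of the bar at the top of its shackle. Own z up from body to shackle, x across the shackle, y through it (along the case's y while hung). A steel U of 7 mm bar, 28 mm wide inside, half-round top, 36 mm clear between body and top. While hung the bar's rear is only some 9 mm from the back panel; the wire, in the middle, leaves 11 mm free on each side.
- padlock_body (a point): centre of the padlock's blue body, 44 (x) by 18 (y) by 40 mm high (z); axes as the padlock's; 59.5 mm below the shackle point, 20 mm above its underside.
- tray_floor (a point): fixed square wooden counter tray with grey felt: centre of its floor, 9 mm above the table; 126 x 126 mm inside, walls 7 mm thick, rims 26 mm above the table; x and y along its sides.
- notebook: red notebook 55 x 90 x 12 mm lying loose on the floor of the key bay, below the padlock; origin at the centre of its underside.
- stamp: rubber stamp with a turned wooden grip, 50 x 30 mm, 58 mm high, standing near the tray; origin under its centre.
- coin_tin: round brass tin, 60 mm diameter, 35 mm high; origin under its centre.
- paperback: yellow paperback 110 x 178 x 20 mm lying flat; origin under its centre.
- stapler: red stapler 120 x 34 mm, 42 mm high; origin under its centre.
- bell: steel counter bell, 72 mm diameter, 46 mm high; origin under its centre.
- pencil_cup: blue pencil cup, 76 mm diameter, 95 mm high, 160 mm with its pencils; origin under its centre.
- bay_mouth (a point): middle of the narrow bay's mouth, 96 mm above the table, axes as the case's (+y into the bay). The opening is 80 mm wide, from 10 to 182 mm high. A top board covers the first 115 mm of the depth; behind that the bay is open from above. The case is frail: pushing or pulling on it or its hook with more than about 18 N breaks the back loose.
Things that resemble listed ones, but are neither listed nor needed, are in the scene too. Of the things that look like the part that bears rest_seat, the larger one is meant.

How it is judged:
By the outcome, as a careful person would: the job done as asked, in the order asked, and still so for the second after the job is handed in, with the robot touching nothing.
It also fails if it takes over 72 s, if anything falls off the work surface, if the arm or the gripper's body presses on something with over 40 N, if the wrist force passes 120 N, or if a joint passes its speed limit or range.

ROBOT

A 6-joint arm with a two-finger parallel gripper is mounted at the origin on the work surface. World frame = base frame: x ahead of the robot, y to its left, z up, the work surface at z = 0. Lengths are in mm, angles in rad, forces in N, time in s.
With the tool pointing down it reaches from about 400 to 825 mm from the base axis. Payload 7 kg.
Tool frame: the origin (TCP) lies on the mounting face of the last link; the fingertips stand 178 mm ahead of it and the grasp point (between the pads) lies 159 mm ahead of it; z points along the fingers, x is the direction in which the jaws open and shut, and the axes are right-handed (so a half turn about z gives the same grasp; the last joint's range is limited). The gripper opens to 88 mm and grips with 3 to 60 N. Pads are 19 mm wide; open, the fingers measure 130 mm over their backs; the gripper's body (78 mm by 193 mm) begins 47 mm behind the grasp point.
Start: joints at [-1.013, 0.359, 0.012, 0, -1.224, -0.288], TCP at [179.888, -650.566, 404.661] pointing down, gripper open.
Joint ranges: [-3.07, 3.07], [-1.43, 2.12], [-1.02, 1.25], [-3.03, 1.67], [-3.05, -0], [-3.03, 3.03]. Speed limits (rad/s): [2.39, 2.39, 3.01, 3.14, 3.14, 3.14].

INTERFACE

Orientations are given as a rotation vector (axis times angle).
In Python, from cell import env gives the robot as it stands.
- The arm moves only by the tool send_rows, never from a script. Its argument "rows" is a list of rows, each a list of 3 entries, a list of its own where there are three numbers: the closure, from 0 (fully open) to 1 (shut), then the shift along the tool's x, y, z in cm, then the turn, a rotation vector about the tool's x, y, z in rad. In form: [[claw, [dx, dy, dz], [ax, ay, az]], ...]. A call has 1 to 12 rows; each row shifts and turns the commanded pose from where the row before left it, along the tool's axes as they then stand; what a row does not reach is not made up. A row lasts 1/10 s, in which the tool goes at most 50 mm and 8.59 degrees, less where a joint would pass 70% of its speed; a pose out of reach is approached as far as the arm can. A call with a gripper value outside its range is refused whole. The fingers move at their own pace and stop on an object; "force" is the grip in N (left out, the last holds). Time passes only in rows, so rows that do not move let the fingers close. It gives the time, the measured TCP pose, the force and the opening at its end, in the units of the state.
- env.get_state(): the state, without advancing time (a new reading comes with each control period).
- env.capture(name): name is "scene" or "top" or "wrist"; returns the picture (480x640x3 uint8, blue, green, red); there is no depth.
- env.calibration(name): a dict with "mtx" (3x3 intrinsics, pixels), "R" (3x3) and "t" (3): a world point X has camera coordinates R X + t; the wrist camera has in their place "mount" (4x4, takes a point from camera to tool coordinates, whose origin is the TCP and whose axes are the tool frame's). Camera axes: x right, y down, z forward; pixel columns grow to the right and rows downward; lengths in mm; the calibration is good to about 2 mm. A picture is of the moment at which its call begins: read the wrist's pose just before it. calibration takes no time and is no camera call.
- env.close_job(): hands the job in, once; it reports no verdict.
The state is a dict: "time": time; "qpos": joint angles; "dq": joint speeds; "tau": joint torques, N m; "tool_pos": TCP position; "orientation": TCP orientation; "contact_force": force on the tool from outside, world axes, zero at the start; "ft_torque": the same for the moment, N m; "grip_width": opening from 0.0 (shut) to 1.0 (fully open).
Only numpy, scipy, OpenCV 4.12 (cv2) and the standard library are available. Lean on these libraries where they do the work, as an engineer would, in place of code of your own. Each camera call takes 0.05 s, during which the arm holds its last target.

## Working session

There is one attempt and no reset: what is moved stays moved. The work goes in short steps, Python scripts to look and compute and a tool call to move; the robot and the scene stay as the last step left them, time stands still between calls to the robot, and variables do not carry over. Pictures are saved under pics/ and viewed, and the job is handed in when it is done.

Besides the shell and the picture viewer there is one more tool, called after "Emit:" in YAML: its name, and indented under it one key for each argument. send_rows: Moves the arm, as the interface text tells. Its arguments: {"type":"object","properties":{"rows":{"type":"array","items":{"type":"array"}},"force":{"type":"number"}},"required":["rows"]}

```bash
ls; mkdir -p pics; python3 - <<'E'
from cell import env
import cv2
s=env.get_state();print(s)
for n in("scene","top","wrist"):
    im=env.capture(n);cv2.imwrite(f"pics/{n}0.png",im);print(n,env.calibration(n))
E
```

```text
pics
{'time': 0.0, 'qpos': array([-1.01291646e+00,  3.59362096e-01,  1.10424041e-02, -3.73316723e-04,
       -1.22410930e+00, -2.88080437e-01]), 'dq': array([-0.00164378, -0.00109201,  0.00188939,  0.00146572, -0.00037605,
       -0.00054428]), 'tau': array([-2.72672478e-04, -5.82712984e+01,  2.93045300e+01,  6.99709922e+00,
        6.59348574e-03, -1.61590774e-04]), 'tool_pos': array([ 179.84313776, -650.38220957,  403.7271441 ]), 'orientation': array([-1.90180506e+00, -2.49878606e+00, -1.42414054e-03]), 'contact_force': array([-0.35635035, -0.53326417,  0.15267438]), 'ft_torque': array([ 0.01071483, -0.0522314 , -0.04002573]), 'grip_width': 0.9980464350593811}
scene {'mtx': array([[558.61319411,   0.        , 311.94857581],
       [  0.        , 558.61319411, 245.78729519],
       [  0.        ,   0.        ,   1.        ]]), 'R': array([[-0.83188572,  0.55494453, -0.00164678],
       [ 0.42451244,  0.63444552, -0.6459629 ],
       [-0.35742879, -0.53806639, -0.76336703]]), 't': array([ 381.83236333, -186.30016445, 1481.37740636])}
top {'mtx': array([[444.84051484,   0.        , 318.08443344],
       [  0.        , 444.84051484, 233.66797115],
       [  0.        ,   0.        ,   1.        ]]), 'R': array([[-0.0104872 , -0.99989643,  0.0098565 ],
       [-0.99780566,  0.00981981, -0.06547847],
       [ 0.0653749 , -0.01052156, -0.9978053 ]]), 't': array([  73.62507054,  528.24255373, 1073.73082199])}
wrist {'mtx': array([[349.26614551,   0.        , 320.52247229],
       [  0.        , 349.26614551, 240.54896954],
       [  0.        ,   0.        ,   1.        ]]), 'mount': array([[ 9.99999436e-01,  9.80160307e-04, -4.08077894e-04,
         1.19774088e-01],
       [-8.23699255e-04,  9.58735580e-01,  2.84298099e-01,
        -7.70036159e+01],
       [ 6.69896509e-04, -2.84297603e-01,  9.58735847e-01,
         1.91495936e+01],
       [ 0.00000000e+00,  0.00000000e+00,  0.00000000e+00,
         1.00000000e+00]])}
```

View pics/scene0.png

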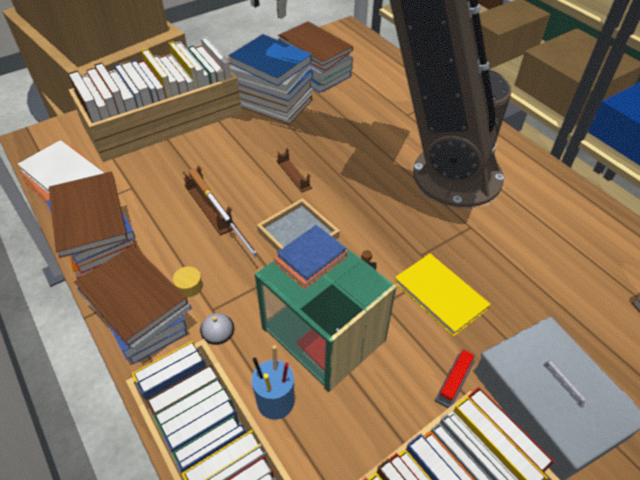

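View pics/top0.png

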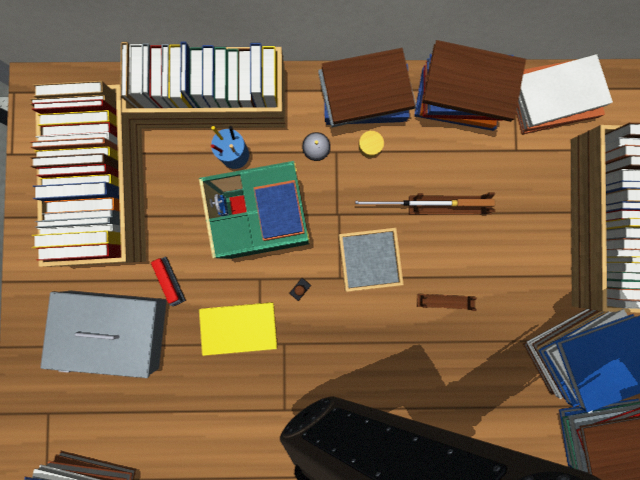

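View pics/wrist0.png

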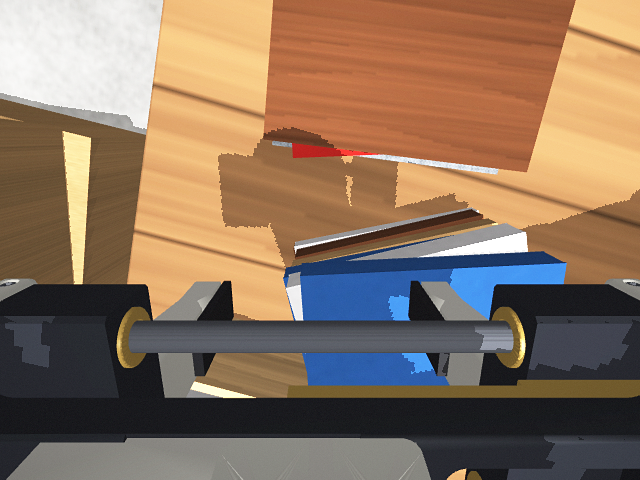

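```bash
cat > h.py <<'E'
from cell import env
import cv2, numpy as np
from scipy.spatial.transform import Rotation as Ro
def proj(n,P,pose=None):
    c=env.calibration(n);P=np.atleast_2d(np.asarray(P,float))
    if n=="wrist":
        s=pose or env.get_state();M=np.eye(4);M[:3,:3]=Ro.from_rotvec(s['orientation']).as_matrix();M[:3,3]=s['tool_pos']
        T=np.linalg.inv(M@c['mount']);R,t=T[:3,:3],T[:3,3]
    else:R,t=c['R'],c['t']
    q=(R@P.T).T+t;q=q@c['mtx'].T;return q[:,:2]/q[:,2:]
def ray(n,uv,pose=None):
    c=env.calibration(n)
    d=np.linalg.inv(c['mtx'])@[uv[0],uv[1],1]
    if n=="wrist":
        s=pose or env.get_state();M=np.eye(4);M[:3,:3]=Ro.from_rotvec(s['orientation']).as_matrix();M[:3,3]=s['tool_pos']
        T=M@c['mount'];return T[:3,3],T[:3,:3]@d
    R,t=c['R'],c['t'];return -R.T@t,R.T@d
def atz(n,uv,z,pose=None):
    o,d=ray(n,uv,pose);return o+d*(z-o[2])/d[2]
def tri(obs,pose=None):
    A=np.zeros((3,3));b=np.zeros(3)
    for n,uv in obs:
        o,d=ray(n,uv,pose);d=d/np.linalg.norm(d);Q=np.eye(3)-np.outer(d,d);A+=Q;b+=Q@o
    return np.linalg.solve(A,b)
def crop(src,box,k,dst,g=50):
    im=cv2.imread(src) if isinstance(src,str) else src
    x0,y0,x1,y1=box;c=cv2.resize(im[y0:y1,x0:x1],None,fx=k,fy=k,interpolation=cv2.INTER_CUBIC)
    for x in range((x0//g+1)*g,x1,g):cv2.putText(c,str(x),(int((x-x0)*k),10),0,.4,(255,255,255),1);cv2.line(c,(int((x-x0+.5)*k),12),(int((x-x0+.5)*k),20),(255,255,255),1)
    for y in range((y0//g+1)*g,y1,g):cv2.putText(c,str(y),(0,int((y-y0+.5)*k)+4),0,.4,(255,255,255),1);cv2.line(c,(26,int((y-y0+.5)*k)),(34,int((y-y0+.5)*k)),(255,255,255),1)
    cv2.imwrite(dst,c)
E
python3 - <<'E'
from h import *
crop("pics/top0.png",(190,150,320,270),6,"pics/c1.png",10)
crop("pics/top0.png",(345,180,505,300),5,"pics/c2.png",10)
crop("pics/scene0.png",(240,210,400,400),3,"pics/c3.png",10)
crop("pics/scene0.png",(170,140,350,270),4,"pics/c4.png",10)
E
```

```text
(no output)
```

View pics/c1.png

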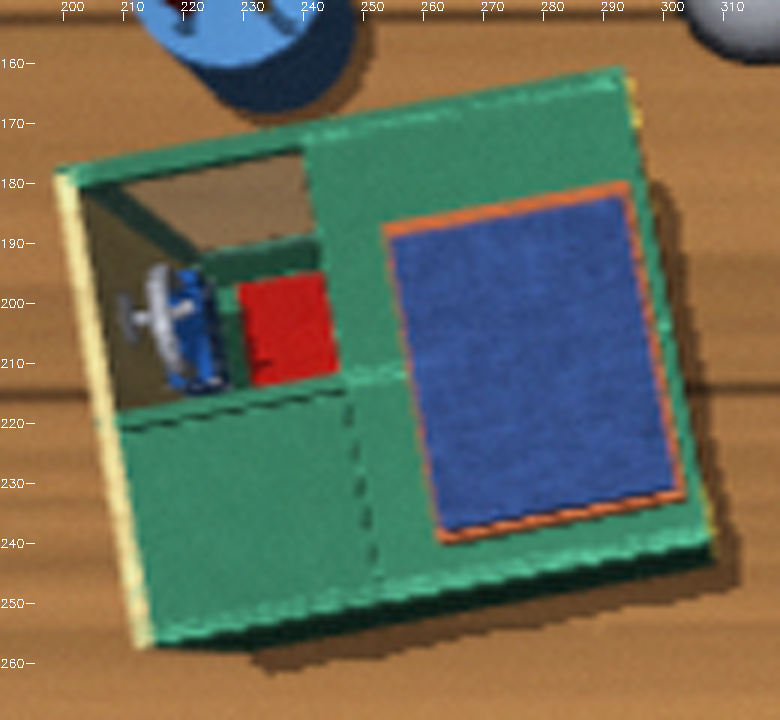

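View pics/c2.png

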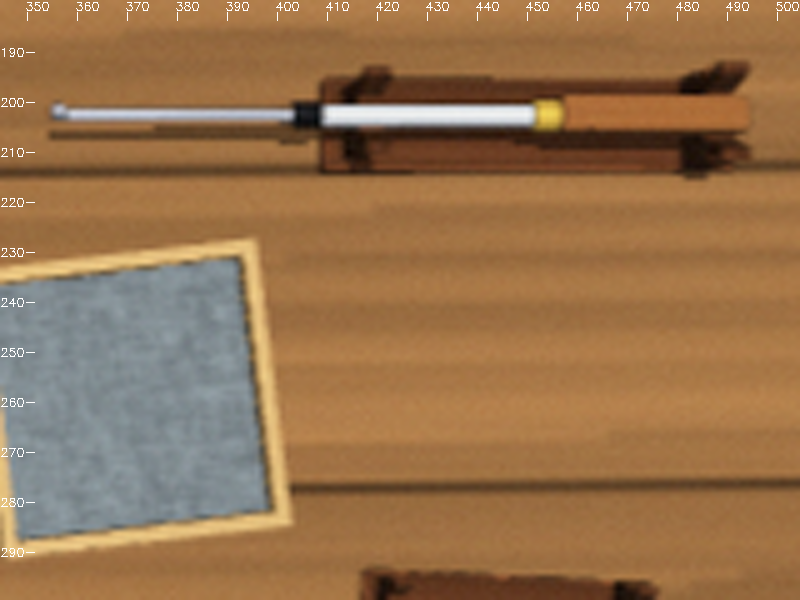

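View pics/c3.png

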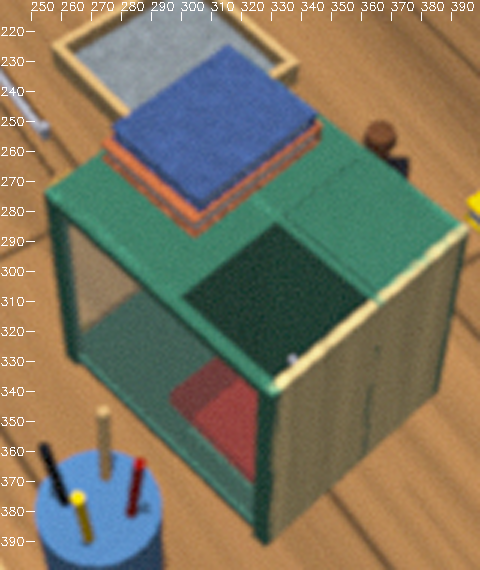

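View pics/c4.png

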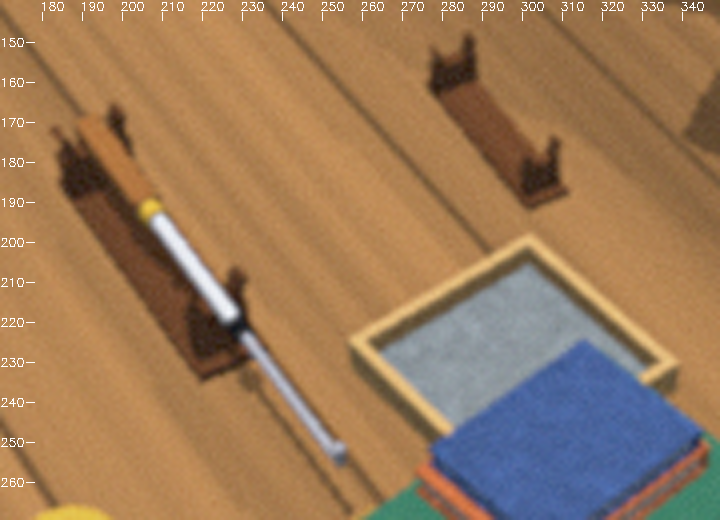

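```bash
python3 - <<'E'
from h import *
np.set_printoptions(precision=1,suppress=True)
for nm,uv,z in [("hand rear",(492.5,202.3),59),("hand front",(455.5,202),59),("collar end",(451,202),57),("tip",(355.5,201.3),62),
 ("cA",(199,178),190),("cB",(292.5,162.5),190),("cC",(213,257),190),("cD",(308.5,241),190),
 ("t1",(340,235),26),("t2",(396.5,228.5),26),("t3",(402.5,284.5),26),("t4",(346,290.5),26),("stamp",(300,290),58),("tin",(371,143),35),
 ("bell",(316,146),40),("restb1",(408,195),8),("restb2",(408,214),8)]:
    print(nm,atz("top",uv,z))
E
```

```text
hand rear [ 596.9 -346.7   59. ]
hand front [ 598.4 -258.5   59. ]
collar end [ 598.7 -248.4   57. ]
tip [601.8 -20.5  62. ]
cA [635.7 315.8 190. ]
cB [666.7 121.8 190. ]
cC [471.8 286.  190. ]
cD [502.7  90.  190. ]
t1 [524.6  15.1  26. ]
t2 [ 539.1 -122.9   26. ]
t3 [ 403.2 -134.5   26. ]
t4 [390.3   2.4  26. ]
stamp [394.7 112.4  58. ]
tin [748.8 -63.4  35. ]
bell [741.1  71.3  40. ]
restb1 [ 623.9 -156.9    8. ]
restb2 [ 576.3 -155.7    8. ]
```

```bash
cat >> h.py <<'E'
import json
def down(h,pitch=0):
    "tool down, tool +y heading h deg; pitch>0: fingers lean toward heading"
    R=Ro.from_euler('z',h-90,degrees=True)*Ro.from_rotvec([0,np.pi,0])
    return R*Ro.from_rotvec([np.radians(-pitch),0,0])
def cur():
    s=env.get_state();return np.array(s['tool_pos']),Ro.from_rotvec(s['orientation'])
def plan(p1,R1,n,claw,p0=None,R0=None,ease=False,dp=2):
    if p0 is None:p0,R0=cur()
    rv=(R0.inv()*R1).as_rotvec()
    f=np.linspace(0,1,n+1)
    if ease:f=(1-np.cos(np.pi*f))/2
    p,R=np.array(p0,float),R0;rows=[]
    for i in range(n):
        Rt=R0*Ro.from_rotvec(rv*f[i+1]);pt=p0+(np.array(p1)-p0)*f[i+1]
        d=np.round(R.inv().apply(pt-p)/10,dp);a=np.round((R.inv()*Rt).as_rotvec(),3)
        rows.append([claw,(d+0.).tolist(),(a+0.).tolist()]);p=p+R.apply(d*10);R=R*Ro.from_rotvec(a)
    for k in range(0,n,12):print(json.dumps(rows[k:k+12]).replace(" ",""))
    return p,R
E
python3 - <<'E'
from h import *
p,R=cur();print(R.as_matrix().round(3))
plan([600,215,470],down(99),24,0,np.array([179.888,-650.566,404.661]),R,dp=1)
E
```

```text
[[-0.266  0.964 -0.   ]
 [ 0.964  0.266  0.001]
 [ 0.001 -0.    -1.   ]]
[[0,[3.0,2.6,-0.3],[0.0,0.0,-0.061]],[0,[2.9,2.9,-0.2],[0.0,0.0,-0.061]],[0,[2.6,3.0,-0.3],[0.0,0.0,-0.06]],[0,[2.5,3.1,-0.3],[0.0,0.0,-0.061]],[0,[2.3,3.3,-0.2],[0.0,0.0,-0.061]],[0,[2.1,3.4,-0.3],[0.0,0.0,-0.061]],[0,[1.8,3.6,-0.3],[0.0,0.0,-0.06]],[0,[1.7,3.6,-0.2],[0.0,0.0,-0.061]],[0,[1.4,3.8,-0.3],[0.0,0.0,-0.061]],[0,[1.2,3.8,-0.3],[0.0,0.0,-0.061]],[0,[1.0,3.9,-0.3],[0.001,0.0,-0.06]],[0,[0.7,3.9,-0.2],[0.0,0.0,-0.061]]]
[[0,[0.5,4.0,-0.3],[0.0,-0.001,-0.061]],[0,[0.2,4.0,-0.3],[0.0,0.0,-0.061]],[0,[0.0,4.0,-0.2],[0.0,0.0,-0.06]],[0,[-0.3,4.0,-0.3],[0.0,0.0,-0.061]],[0,[-0.5,4.0,-0.3],[0.0,0.0,-0.061]],[0,[-0.7,4.0,-0.3],[0.0,0.0,-0.061]],[0,[-1.0,3.8,-0.2],[0.0,0.0,-0.06]],[0,[-1.2,3.9,-0.3],[0.0,0.0,-0.061]],[0,[-1.4,3.7,-0.3],[0.0,0.0,-0.061]],[0,[-1.7,3.7,-0.3],[0.0,0.0,-0.061]],[0,[-1.8,3.5,-0.2],[0.0,0.0,-0.06]],[0,[-2.1,3.4,-0.3],[0.0,0.0,-0.061]]]
```

Emit:
send_rows:
  rows:
    - [0, [3.0, 2.6, -0.3], [0.0, 0.0, -0.061]]
    - [0, [2.9, 2.9, -0.2], [0.0, 0.0, -0.061]]
    - [0, [2.6, 3.0, -0.3], [0.0, 0.0, -0.06]]
    - [0, [2.5, 3.1, -0.3], [0.0, 0.0, -0.061]]
    - [0, [2.3, 3.3, -0.2], [0.0, 0.0, -0.061]]
    - [0, [2.1, 3.4, -0.3], [0.0, 0.0, -0.061]]
    - [0, [1.8, 3.6, -0.3], [0.0, 0.0, -0.06]]
    - [0, [1.7, 3.6, -0.2], [0.0, 0.0, -0.061]]
    - [0, [1.4, 3.8, -0.3], [0.0, 0.0, -0.061]]
    - [0, [1.2, 3.8, -0.3], [0.0, 0.0, -0.061]]
    - [0, [1.0, 3.9, -0.3], [0.001, 0.0, -0.06]]
    - [0, [0.7, 3.9, -0.2], [0.0, 0.0, -0.061]]

```text
time: 1.35
tool_pos: [389.6, -216.3, 437.0]
orientation: [0.882, 3.015, -0.001]
contact_force: [0.7, -0.4, -0.3]
grip_width: 1.0
```

Emit:
send_rows:
  rows:
    - [0, [0.5, 4.0, -0.3], [0.0, -0.001, -0.061]]
    - [0, [0.2, 4.0, -0.3], [0.0, 0.0, -0.061]]
    - [0, [0.0, 4.0, -0.2], [0.0, 0.0, -0.06]]
    - [0, [-0.3, 4.0, -0.3], [0.0, 0.0, -0.061]]
    - [0, [-0.5, 4.0, -0.3], [0.0, 0.0, -0.061]]
    - [0, [-0.7, 4.0, -0.3], [0.0, 0.0, -0.061]]
    - [0, [-1.0, 3.8, -0.2], [0.0, 0.0, -0.06]]
    - [0, [-1.2, 3.9, -0.3], [0.0, 0.0, -0.061]]
    - [0, [-1.4, 3.7, -0.3], [0.0, 0.0, -0.061]]
    - [0, [-1.7, 3.7, -0.3], [0.0, 0.0, -0.061]]
    - [0, [-1.8, 3.5, -0.2], [0.0, 0.0, -0.06]]
    - [0, [-2.1, 3.4, -0.3], [0.0, 0.0, -0.061]]

```text
time: 2.55
tool_pos: [600.0, 216.3, 468.9]
orientation: [0.25, -3.131, 0.002]
contact_force: [-0.1, -0.5, -0.0]
grip_width: 1.003
```

Emit:
send_rows:
  rows:
    - [0, [0, 0, 0], [0, 0, 0]]
    - [0, [0, 0, 0], [0, 0, 0]]

```text
time: 2.75
tool_pos: [599.8, 215.7, 467.9]
orientation: [0.248, -3.13, 0.004]
contact_force: [-0.2, -0.2, -0.1]
grip_width: 1.0
```

```bash
python3 - <<'E'
from h import *
import pickle
s=env.get_state();im=env.capture("wrist");cv2.imwrite("pics/w1.png",im);pickle.dump(s,open("w1.pkl","wb"))
print(s['tool_pos'],s['qpos'],s['dq'].round(3),down(99).inv()*Ro.from_rotvec(s['orientation']))
E
```

```text
[599.78538308 215.7375369  467.93719782] [ 6.51256719e-01  2.66228178e-01  2.32915936e-02  1.03448952e-03
 -1.33042063e+00 -4.93663356e-01] [-0.017 -0.03  -0.02   0.002 -0.002 -0.001] Rotation.from_matrix(array([[ 9.99998128e-01,  7.63159674e-04,  1.77783434e-03],
                            [-7.59427294e-04,  9.99997508e-01, -2.09912722e-03],
                            [-1.77943188e-03,  2.09777316e-03,  9.99996216e-01]]))
```

View pics/w1.png

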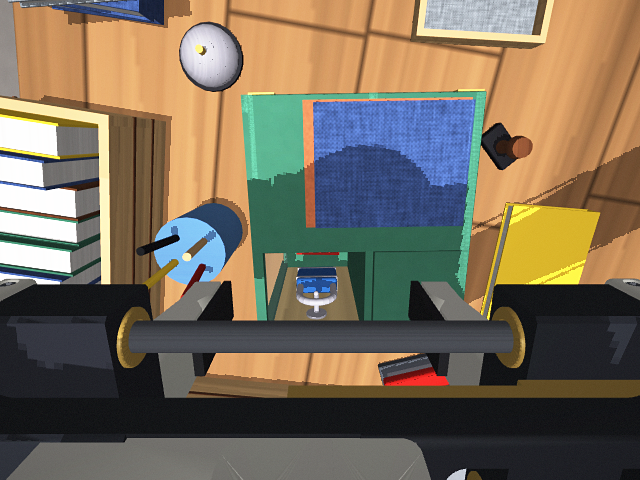

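```bash
python3 - <<'E'
from h import *
crop("pics/w1.png",(240,220,390,325),5,"pics/c5.png",10)
E
```

```text
(no output)
```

View pics/c5.png

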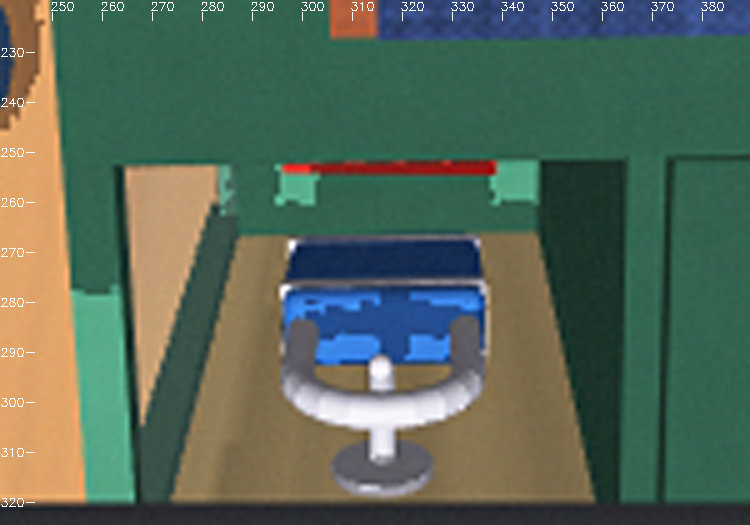

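```bash
python3 - <<'E'
from h import *
import pickle
np.set_printoptions(precision=1,suppress=True)
s=pickle.load(open("w1.pkl","rb"))
print(tri([("wrist",(315.5,300.8)),("top",(216.5,203.5))],s))
for z in(100,110,120,130,140,150,160):
  P=atz("wrist",(315.5,300.8),z,s);
  l,r=atz("wrist",(296.3,287),z-17,s),atz("wrist",(336.5,287),z-17,s)
  print(z,P,proj("top",P),np.linalg.norm(r-l)-0, (r-l))
# case corners: mouth top corners
for uv in [(245,95),(485.5,91)]: print(atz("wrist",uv,190,s))
for uv in [(252.5,240),(363.5,160+0)]: print(uv,atz("wrist",uv,190,s))
# top-board rear edge inner corners z=182..190; plastic panel inner, divider edges at row 252 (z=190)
for uv in [(262,252),(265,252),(347,252),(364,252),(371,252)]: print(uv,atz("wrist",uv,190,s))
E
```

```text
[590.8 292.4 133.8]
100 [589.6 309.6 100. ] [[211.8 205.7]] 45.66194466029882 [-45.1  -7.2  -0. ]
110 [590.2 304.8 110. ] [[212.9 204.8]] 44.41417603769787 [-43.9  -7.    0. ]
120 [590.8 299.9 120. ] [[214.1 203.9]] 43.16640741509691 [-42.6  -6.8   0. ]
130 [591.5 295.1 130. ] [[215.3 203. ]] 41.91863879249596 [-41.4  -6.6  -0. ]
140 [592.1 290.2 140. ] [[216.5 202.1]] 40.670870169895 [-40.2  -6.4   0. ]
150 [592.7 285.3 150. ] [[217.8 201.1]] 39.42310154729404 [-38.9  -6.2   0. ]
160 [593.3 280.5 160. ] [[219.1 200.2]] 38.17533292469308 [-37.7  -6.    0. ]
[667.1 119.9 190. ]
[504.3  91.3 190. ]
(252.5, 240) [651.2 222.7 190. ]
(363.5, 160) [578.1 149.9 190. ]
(262, 252) [642.8 231.2 190. ]
(265, 252) [640.5 230.8 190. ]
(347, 252) [577.4 220.7 190. ]
(364, 252) [564.3 218.7 190. ]
(371, 252) [558.9 217.8 190. ]
```

```bash
python3 - <<'E'
from h import *
p,R=cur()
plan([598,-281,350],down(89.1),12,0,dp=1)
E
```

```text
[[0,[0.7,-4.1,1.0],[0.0,0.0,0.014]],[0,[0.6,-4.1,1.0],[0.0,0.0,0.015]],[0,[0.5,-4.1,1.0],[0.0,0.0,0.014]],[0,[0.5,-4.1,1.0],[-0.001,0.0,0.015]],[0,[0.4,-4.1,1.0],[0.0,0.0,0.014]],[0,[0.4,-4.1,1.0],[0.0,-0.001,0.014]],[0,[0.3,-4.1,1.0],[0.0,0.0,0.015]],[0,[0.2,-4.1,0.9],[0.0,0.0,0.014]],[0,[0.2,-4.2,1.0],[0.0,0.0,0.014]],[0,[0.1,-4.1,1.0],[-0.001,0.0,0.015]],[0,[0.1,-4.1,1.0],[0.0,0.0,0.014]],[0,[0.0,-4.1,1.0],[0.0,0.0,0.015]]]
```

Emit:
send_rows:
  rows:
    - [0, [0.7, -4.1, 1.0], [0.0, 0.0, 0.014]]
    - [0, [0.6, -4.1, 1.0], [0.0, 0.0, 0.015]]
    - [0, [0.5, -4.1, 1.0], [0.0, 0.0, 0.014]]
    - [0, [0.5, -4.1, 1.0], [-0.001, 0.0, 0.015]]
    - [0, [0.4, -4.1, 1.0], [0.0, 0.0, 0.014]]
    - [0, [0.4, -4.1, 1.0], [0.0, -0.001, 0.014]]
    - [0, [0.3, -4.1, 1.0], [0.0, 0.0, 0.015]]
    - [0, [0.2, -4.1, 0.9], [0.0, 0.0, 0.014]]
    - [0, [0.2, -4.2, 1.0], [0.0, 0.0, 0.014]]
    - [0, [0.1, -4.1, 1.0], [-0.001, 0.0, 0.015]]
    - [0, [0.1, -4.1, 1.0], [0.0, 0.0, 0.014]]
    - [0, [0.0, -4.1, 1.0], [0.0, 0.0, 0.015]]

```text
time: 4.0
tool_pos: [596.8, -282.9, 350.7]
orientation: [0.028, 3.14, 0.001]
contact_force: [0.7, -0.2, 0.3]
grip_width: 0.998
```

Emit:
send_rows:
  rows:
    - [0, [0, 0, 0], [0, 0, 0]]
    - [0, [0, 0, 0], [0, 0, 0]]

```text
time: 4.2
tool_pos: [596.9, -282.2, 350.1]
orientation: [0.031, 3.141, 0.001]
contact_force: [0.4, 0.4, -0.0]
grip_width: 0.998
```

```bash
python3 - <<'E'
from h import *
import pickle
s=env.get_state();im=env.capture("wrist");cv2.imwrite("pics/w2.png",im);pickle.dump(s,open("w2.pkl","wb"))
print(s['tool_pos'],s['qpos'],(down(89.1).inv()*Ro.from_rotvec(s['orientation'])).as_rotvec())
print(proj("wrist",[[597.6,-302.6,59],[598,-258,59],[597,-347,59],[598,-281,59]],s))
E
```

```text
[ 596.91162851 -282.22561817  350.14671763] [-0.14724087  0.37109721 -0.0969947  -0.00112442 -1.10239841  0.12825129] [-0.0009553 -0.0004334  0.0037891]
[[319.14360513 211.16521094]
 [319.7264255  264.06789966]
 [318.77470011 153.45589235]
 [319.1777094  237.38221729]]
```

View pics/w2.png

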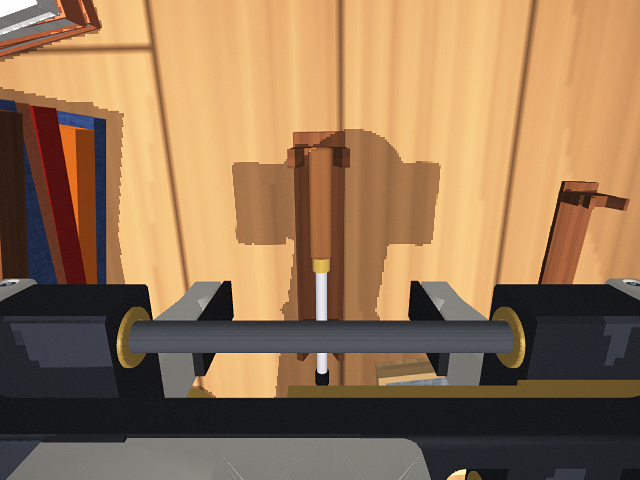

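```bash
python3 - <<'E'
from h import *
import pickle
np.set_printoptions(precision=1,suppress=True)
s=pickle.load(open("w2.pkl","rb"))
crop("pics/w2.png",(270,130,390,290),4.5,"pics/c6.png",10)
E
```

```text
(no output)
```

View pics/c6.png

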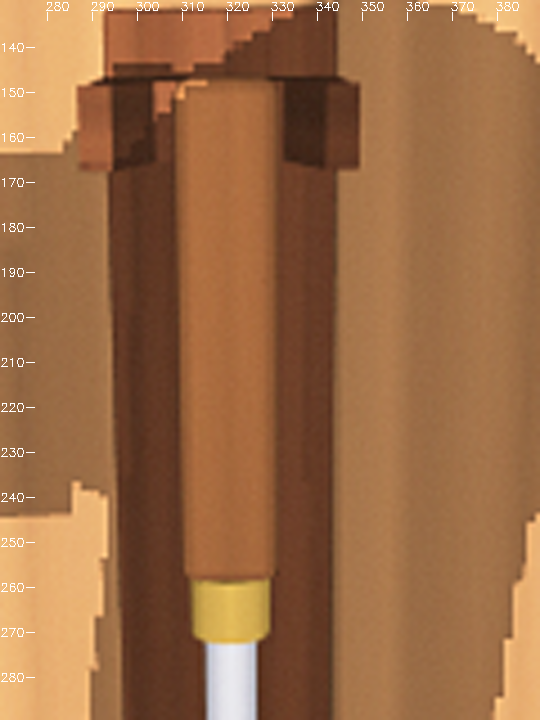

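```bash
python3 - <<'E'
from h import *
import pickle
np.set_printoptions(precision=2,suppress=True)
s=pickle.load(open("w2.pkl","rb"))
a,b=atz("wrist",(318.9,147.5),59,s),atz("wrist",(319.7,258),59,s)
print(a,b,np.linalg.norm(a-b),np.degrees(np.arctan2(*(b-a)[[1,0]])),(a+b)/2)
print(atz("wrist",(302,370),8,s))
p,R=plan([597.5,-282.5,209.5],down(89.3),9,0,ease=False)
E
```

```text
[ 596.82 -351.35   59.  ] [ 597.92 -263.32   59.  ] 88.03651027086393 89.2836115218922 [ 597.37 -307.34   59.  ]
[ 620.11 -117.35    8.  ]
[[0,[0.0,-0.02,1.57],[0.0,0.0,-0.001]],[0,[0.0,-0.01,1.57],[0.0,0.0,0.0]],[0,[0.0,-0.02,1.57],[0.0,0.0,-0.001]],[0,[0.0,-0.01,1.56],[0.0,0.001,-0.001]],[0,[0.0,-0.02,1.57],[0.0,0.0,0.0]],[0,[0.0,-0.01,1.57],[0.001,0.0,-0.001]],[0,[0.0,-0.02,1.57],[0.0,0.0,0.0]],[0,[-0.01,-0.01,1.57],[0.0,0.0,-0.001]],[0,[0.0,-0.01,1.57],[0.0,0.0,-0.001]]]
```

Emit:
send_rows:
  rows:
    - [0, [0, 0, 2.5], [0, 0, -0.002]]
    - [0, [0, 0, 3], [0, 0, -0.002]]
    - [0, [0, 0, 3], [0, 0, 0]]
    - [0, [-0.04, -0.05, 2.5], [0, 0, 0]]
    - [0, [0, 0, 2], [0, 0, 0]]
    - [0, [0, 0, 1], [0, 0, 0]]
    - [0.3, [0, 0, 0], [0, 0, 0]]
  force: 20

```text
time: 4.95
tool_pos: [598.6, -280.0, 209.7]
orientation: [-0.017, -3.141, -0.002]
contact_force: [0.6, -0.7, -0.7]
grip_width: 0.96
```

Emit:
send_rows:
  rows:
    - [1, [0, 0, 0], [0, 0, 0]]
    - [1, [0, 0, 0], [0, 0, 0]]
    - [1, [0, 0, 0], [0, 0, 0]]
    - [1, [0, 0, 0], [0, 0, 0]]
  force: 20

```text
time: 5.35
tool_pos: [599.0, -281.0, 211.2]
orientation: [0.019, 3.139, 0.001]
contact_force: [-0.4, -0.2, -0.8]
grip_width: 0.607
```

Emit:
send_rows:
  rows:
    - [1, [0, 0, 0], [0, 0, 0]]
    - [1, [0, 0, 0], [0, 0, 0]]
    - [1, [0, 0, 0], [0, 0, 0]]
    - [1, [0, 0, 0], [0, 0, 0]]
    - [1, [0, 0, 0], [0, 0, 0]]
  force: 20

```text
time: 5.85
tool_pos: [598.8, -280.9, 210.3]
orientation: [0.019, 3.141, 0.001]
contact_force: [0.6, 1.1, 0.6]
grip_width: 0.207
```

Emit:
send_rows:
  rows:
    - [1, [0, 0, 0], [0, 0, 0]]
    - [1, [0, 0, 0], [0, 0, 0]]
  force: 60

```text
time: 6.05
tool_pos: [598.8, -280.9, 210.3]
orientation: [0.019, 3.141, 0.001]
contact_force: [-0.2, -0.8, 0.6]
grip_width: 0.2
```

```bash
python3 - <<'E'
from h import *
import pickle
s=env.get_state();pickle.dump(s,open("grip.pkl","wb"));print(s)
E
```

```text
{'time': 6.05, 'qpos': array([-0.14469908,  0.50723472, -0.23761002, -0.00123893, -0.82504681,
        0.13352141]), 'dq': array([-1.17366074e-03,  1.09056993e-03,  8.23908113e-05, -9.62815680e-05,
       -1.17282725e-03,  7.52930334e-04]), 'tau': array([ 8.93669017e-02, -6.30496645e+01,  2.29638702e+01,  5.43416396e+00,
        2.54149188e-02,  6.29752423e-03]), 'tool_pos': array([ 598.84338479, -280.90353743,  210.28286097]), 'orientation': array([1.88714149e-02, 3.14051344e+00, 1.21888093e-03]), 'contact_force': array([-0.16957112, -0.81456792,  0.57995271]), 'ft_torque': array([-0.00879215,  0.10856172, -0.00633606]), 'grip_width': 0.20025154871781076}
```

Emit:
send_rows:
  rows:
    - [1, [0, 0, -1], [0, 0, 0]]
    - [1, [0, 0, -1.5], [0, 0, 0]]
    - [1, [0, 0, -1.5], [0, 0, 0]]
    - [1, [0, 0, -1], [0, 0, 0]]
    - [1, [0, 0, 0], [0, 0, 0]]
    - [1, [0, 0, 0], [0, 0, 0]]
  force: 60

```text
time: 6.65
tool_pos: [598.7, -280.9, 260.8]
orientation: [0.019, 3.14, 0.001]
contact_force: [-0.1, -0.0, -2.3]
grip_width: 0.202
```

```bash
python3 - <<'E'
from h import *
import pickle
s=env.get_state();pickle.dump(s,open("lift.pkl","wb"));print(s)
for n in("top","scene"):
  cv2.imwrite(f"pics/{n}1.png",env.capture(n))
crop("pics/top1.png",(340,170,520,240),4.4,"pics/c7.png",10)
crop("pics/scene1.png",(170,140,330,260),4.5,"pics/c8.png",10)
E
```

```text
{'time': 6.65, 'qpos': array([-0.14475739,  0.45164892, -0.19444615, -0.00144228, -0.92281286,
        0.13347617]), 'dq': array([ 0.00010624,  0.01721644, -0.01377975, -0.00374603,  0.00164197,
       -0.00071041]), 'tau': array([ 2.60217913e-02, -6.27611947e+01,  2.60283637e+01,  6.20052069e+00,
        2.42480304e-02,  8.21561625e-04]), 'tool_pos': array([ 598.68214278, -280.86881708,  260.79426495]), 'orientation': array([1.90737702e-02, 3.13950468e+00, 1.37792142e-03]), 'contact_force': array([-0.06905528, -0.01761154, -2.26540947]), 'ft_torque': array([-0.07045113,  0.14846108,  0.01108343]), 'grip_width': 0.2018123968938139}
```

View pics/c7.png

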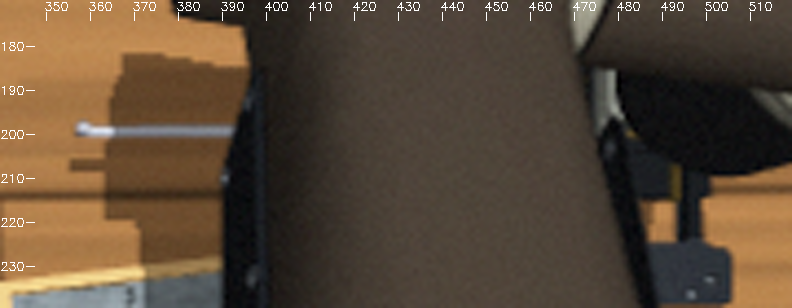

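View pics/c8.png

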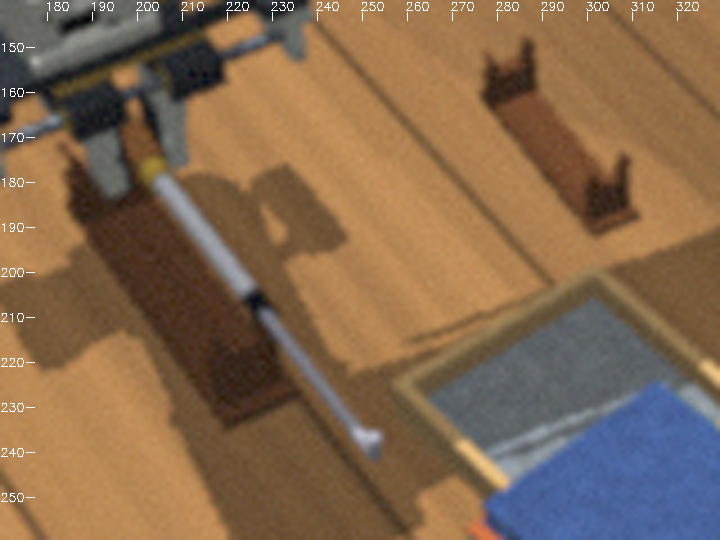

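```bash
python3 - <<'E'
from h import *
np.set_printoptions(precision=1,suppress=True)
print(tri([("top",(357.8,198.7)),("scene",(252,236.5))]))
print(atz("top",(357.8,198.7),113),atz("scene",(252,236.5),113))
for L in(270,278,285):print(L,proj("top",[602,-304+L,113]),proj("scene",[602,-304+L,113]))
crop("pics/scene1.png",(235,220,275,250),18,"pics/c9.png",5)
crop("pics/top1.png",(345,185,385,215),18,"pics/c10.png",5)
E
```

```text
[599.5 -20.1 116.6]
[600.6 -20.9 113. ] [597.7 -22.5 113. ]
270 [[363.6 198. ]] [[247.6 234. ]]
278 [[360.1 198.1]] [[249.5 236.3]]
285 [[357.  198.1]] [[251.1 238.4]]
```

View pics/c9.png

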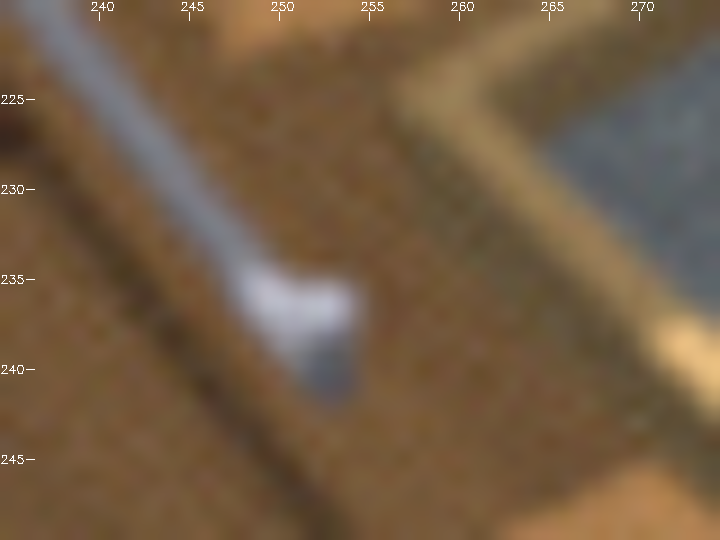

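View pics/c10.png

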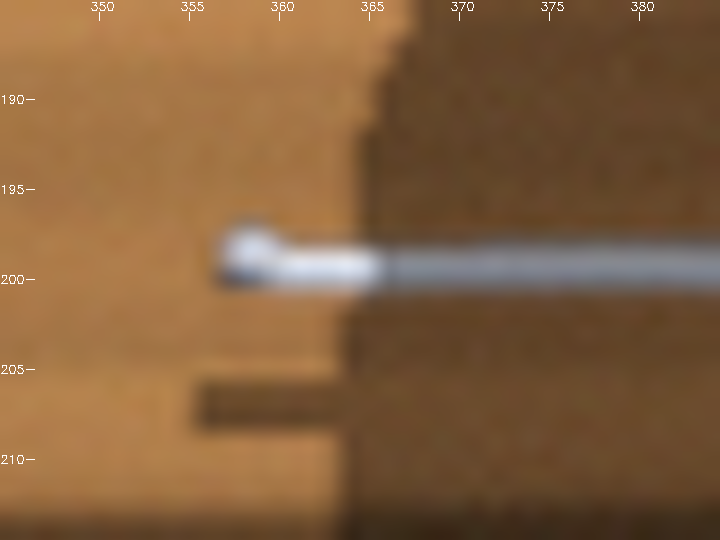

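```bash
cat >> h.py <<'E'
YAW=9.9
_c,_s=np.cos(np.radians(YAW)),np.sin(np.radians(YAW))
T=np.array([_c,_s]);N=np.array([-_s,_c])
def tn(t,n,z):return np.r_[T*t+N*n,z]
E
python3 - <<'E'
from h import *
np.set_printoptions(precision=1,suppress=True)
print(T@[591.6,292],N@[591.6,292],N@[667,120.2],N@[503.5,90.8])
print(tn(641,-285,268))
plan(tn(641,-285,268.5),down(90+YAW),8,1,dp=1)
E
```

```text
632.9939746347518 185.9386675118953 3.733431117437653 2.8816248241707614
[ 680.5 -170.5  268. ]
[[1,[-1.0,1.4,-0.1],[0.0,0.0,-0.023]],[1,[-1.0,1.4,-0.1],[0.0,0.0,-0.023]],[1,[-1.1,1.3,-0.1],[0.0,0.0,-0.023]],[1,[-1.1,1.3,-0.1],[0.001,0.0,-0.023]],[1,[-1.2,1.3,-0.1],[0.0,0.0,-0.024]],[1,[-1.1,1.3,-0.1],[0.0,0.0,-0.023]],[1,[-1.2,1.2,-0.2],[0.0,0.0,-0.023]],[1,[-1.2,1.2,-0.1],[0.0,0.0,-0.023]]]
```

Emit:
send_rows:
  rows:
    - [1, [-1.0, 1.4, -0.1], [0.0, 0.0, -0.023]]
    - [1, [-1.0, 1.4, -0.1], [0.0, 0.0, -0.023]]
    - [1, [-1.1, 1.3, -0.1], [0.0, 0.0, -0.023]]
    - [1, [-1.1, 1.3, -0.1], [0.001, 0.0, -0.023]]
    - [1, [-1.2, 1.3, -0.1], [0.0, 0.0, -0.024]]
    - [1, [-1.1, 1.3, -0.1], [0.0, 0.0, -0.023]]
    - [1, [-1.2, 1.2, -0.2], [0.0, 0.0, -0.023]]
    - [1, [-1.2, 1.2, -0.1], [0.0, 0.0, -0.023]]
    - [1, [0, 0, 0], [0, 0, 0]]
    - [1, [0, 0, 0], [0, 0, 0]]

```text
time: 7.75
tool_pos: [680.8, -170.3, 269.3]
orientation: [-0.273, 3.129, -0.0]
contact_force: [-1.0, -0.2, -1.0]
grip_width: 0.197
```

```bash
python3 - <<'E'
from h import *
np.set_printoptions(precision=2,suppress=True)
s=env.get_state();p=s['tool_pos'];print(p,T@p[:2],N@p[:2],(down(90+YAW).inv()*Ro.from_rotvec(s['orientation'])).as_rotvec(),s['contact_force'],s['ft_torque'])
for n in("top","scene"):
  cv2.imwrite(f"pics/{n}2.png",env.capture(n))
crop("pics/top2.png",(190,150,350,270),5,"pics/c11.png",10)
crop("pics/scene2.png",(200,200,360,320),5,"pics/c12.png",10)
E
```

```text
[ 680.85 -170.25  269.3 ] 641.4398189827032 -284.7732003745905 [ 0. -0. -0.] [-1.05 -0.15 -1.02] [-0.11  0.1   0.02]
```

View pics/c11.png

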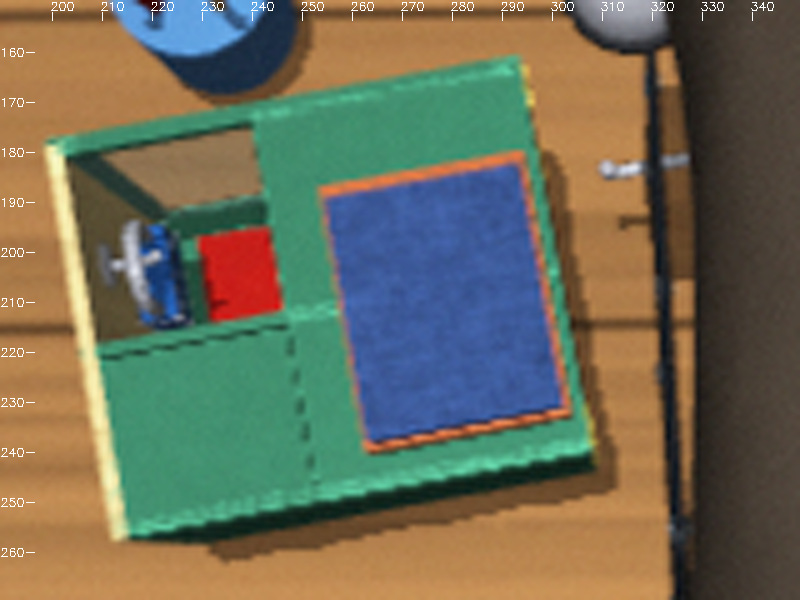

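View pics/c12.png

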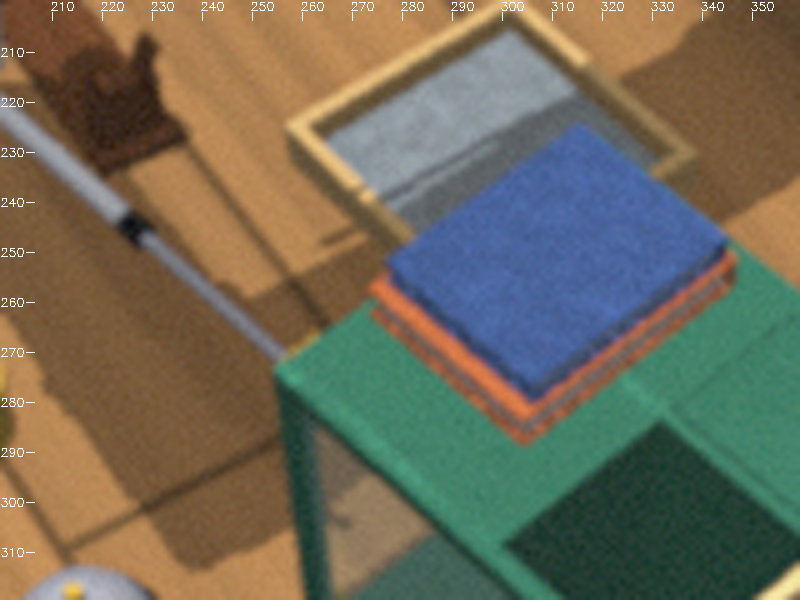

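```bash
python3 - <<'E'
from h import *
np.set_printoptions(precision=1,suppress=True)
P=atz("top",(308.7,183.2),122.3);print(P,T@P[:2],N@P[:2])
for d in(0,8,-8):print(d,proj("top",[tn(632.9+d,186,137),tn(632.9+d,194,122)]))
P=atz("top",(217,203.5),137);print(P,T@P[:2],N@P[:2])
for uv in [(199,178),(213,257.5)]:
  P=atz("top",uv,190);print(P,T@P[:2],N@P[:2])
E
```

```text
[635.1  89.1 122.3] 640.9434912693063 -21.402677245304083
0 [[216.  202.5]
 [213.9 204.1]]
8 [[215.4 199. ]
 [213.3 200.6]]
-8 [[216.6 206.1]
 [214.5 207.6]]
[589.4 289.8 137. ] 630.4162542398465 184.1713111253375
[635.7 315.8 190. ] 680.5529449008241 201.7853664249755
[470.8 286.  190. ] 512.9513746749818 200.81059938703402
```

Emit:
send_rows:
  rows:
    - [1, [0, 1.0, 0.1], [0, 0, 0]]
    - [1, [0, 1.6, 0], [0, 0, 0]]
    - [1, [0, 1.6, 0], [0, 0, 0]]
    - [1, [0, 1.6, 0], [0, 0, 0]]
    - [1, [0, 1.6, 0], [0, 0, 0]]
    - [1, [0, 1.6, 0], [0, 0, 0]]
    - [1, [0, 1.6, 0], [0, 0, 0]]
    - [1, [0, 1.6, 0], [0, 0, 0]]
    - [1, [0, 1.6, 0], [0, 0, 0]]
    - [1, [0, 1.6, 0], [0, 0, 0]]
    - [1, [0, 1.5, 0], [0, 0, 0]]
    - [1, [0, 0.6, 0], [0, 0, 0]]

```text
time: 9.05
tool_pos: [650.2, 3.1, 268.4]
orientation: [-0.273, 3.128, -0.0]
contact_force: [-0.2, -0.3, -0.9]
grip_width: 0.201
```

Emit:
send_rows:
  rows:
    - [1, [0, 0, 0], [0, 0, 0]]
    - [1, [0, 0, 0], [0, 0, 0]]

```text
time: 9.25
tool_pos: [650.5, 1.4, 268.4]
orientation: [-0.272, 3.129, -0.001]
contact_force: [-0.3, 0.6, -1.9]
grip_width: 0.198
```

```bash
cat > look.py <<'E'
from h import *
import sys
np.set_printoptions(precision=2,suppress=True)
k=sys.argv[1]
s=env.get_state();p=s['tool_pos'];print(s['time'],p,"t,n",T@p[:2],N@p[:2],(down(90+YAW).inv()*Ro.from_rotvec(s['orientation'])).as_rotvec(),s['contact_force'],s['ft_torque'])
cv2.imwrite(f"pics/top{k}.png",env.capture("top"))
crop(f"pics/top{k}.png",(195,170,275,230),10,f"pics/ct{k}.png",10)
E
python3 look.py 3
```

```text
9.25 [650.47   1.39 268.36] t,n 641.0253457957676 -110.46575899987076 [ 0. -0. -0.] [-0.29  0.59 -1.9 ] [-0.13  0.06 -0.06]
```

View pics/ct3.png

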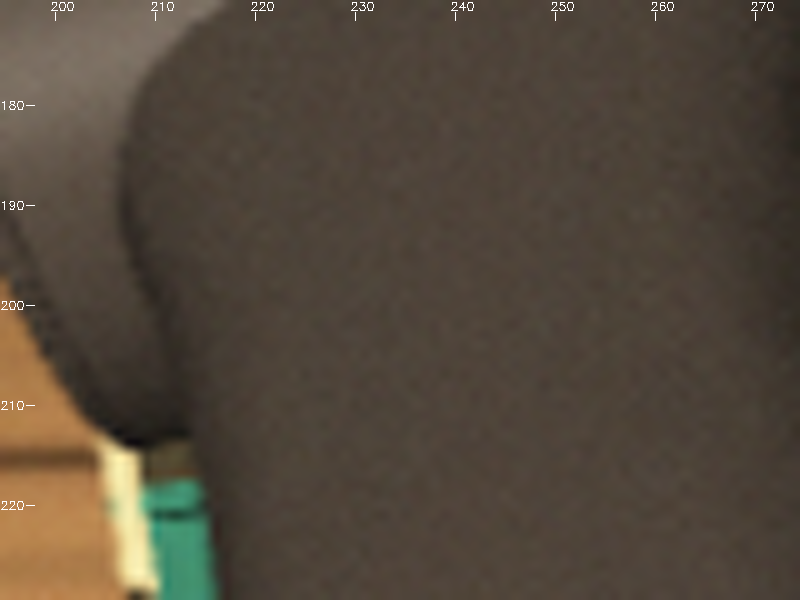

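```bash
python3 - <<'E'
from h import *
import pickle
s=env.get_state();cv2.imwrite("pics/w3.png",env.capture("wrist"));cv2.imwrite("pics/scene3.png",env.capture("scene"))
crop("pics/scene3.png",(240,200,400,400),3,"pics/c13.png",10)
E
```

```text
(no output)
```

View pics/c13.png

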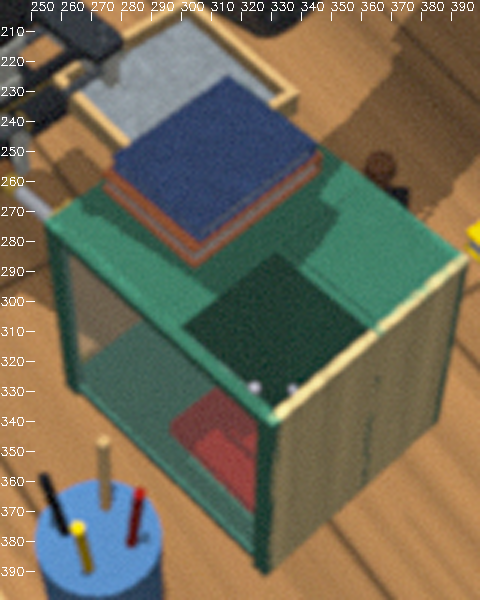

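View pics/w3.png

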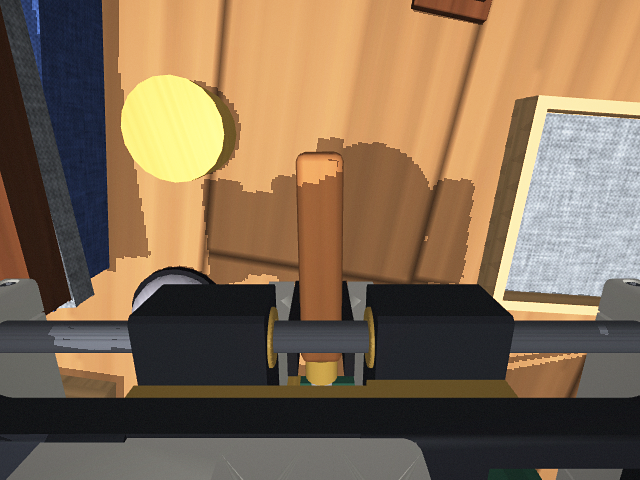

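```bash
python3 - <<'E'
from h import *
np.set_printoptions(precision=1,suppress=True)
for o in(258,260,262,264):print("ball",o,proj("scene",tn(641,-110.5+o,121.4)))
for z in(136,139,142): print("tip",z,proj("scene",tn(632.9,173,z)),proj("top",tn(632.9,173,z)))
P=proj("scene",[tn(680.5,201.3,190),tn(513,200.8,190),tn(680,2.5,190)]);print(P)
crop("pics/scene3.png",(300,310,350,345),14,"pics/c14.png",5)
crop("pics/scene0.png",(300,310,350,345),14,"pics/c15.png",5)
E
```

```text
ball 258 [[322.3 329.3]]
ball 260 [[323.1 330. ]]
ball 262 [[323.8 330.7]]
ball 264 [[324.6 331.3]]
tip 136 [[335.4 331.1]] [[222.  201.5]]
tip 139 [[335.5 330.2]] [[221.7 201.3]]
tip 142 [[335.5 329.4]] [[221.4 201.2]]
[[328.4 341.5]
 [393.8 285.6]
 [252.9 273.3]]
```

View pics/c14.png

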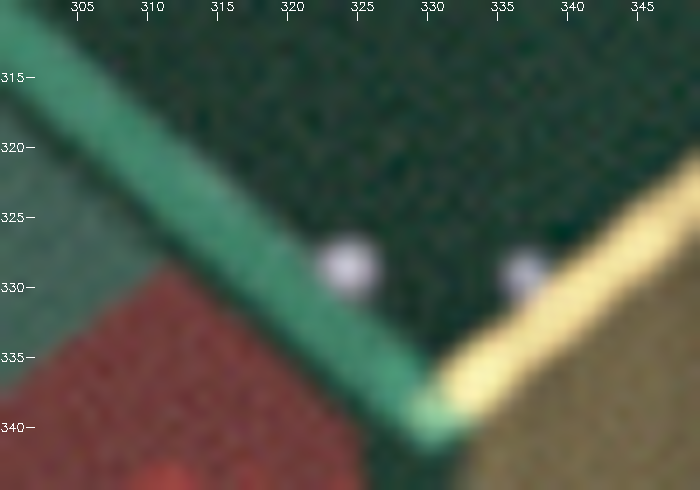

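Emit:
send_rows:
  rows:
    - [1, [0, 0.8, 0], [0, 0, 0]]
    - [1, [0, 0.8, 0], [0, 0, 0]]
    - [1, [0, 0.6, 0], [0, 0, 0]]
    - [1, [0, 0.4, 0], [0, 0, 0]]
    - [1, [0, 0.4, 0], [0, 0, 0]]
    - [1, [0, 0, 0], [0, 0, 0]]

```text
time: 10.0
tool_pos: [645.2, 31.7, 268.4]
orientation: [-0.272, 3.129, -0.0]
contact_force: [0.2, -0.6, -0.2]
grip_width: 0.197
```

```bash
cat > look2.py <<'E'
from h import *
import sys
np.set_printoptions(precision=2,suppress=True)
k=sys.argv[1]
s=env.get_state();p=s['tool_pos'];print(s['time'],p,"t,n",T@p[:2],N@p[:2],(down(90+YAW).inv()*Ro.from_rotvec(s['orientation'])).as_rotvec(),"Fn",N@s['contact_force'][:2],s['contact_force'],s['ft_torque'])
cv2.imwrite(f"pics/scene{k}.png",env.capture("scene"))
crop(f"pics/scene{k}.png",(300,310,350,345),14,f"pics/cs{k}.png",5)
E
python3 look2.py 4
```

```text
10.0 [645.2   31.68 268.41] t,n 641.039148639693 -79.72404924298267 [ 0. -0. -0.] Fn -0.5772585474400393 [ 0.21 -0.55 -0.24] [-0.13  0.12 -0.02]
```

View pics/cs4.png

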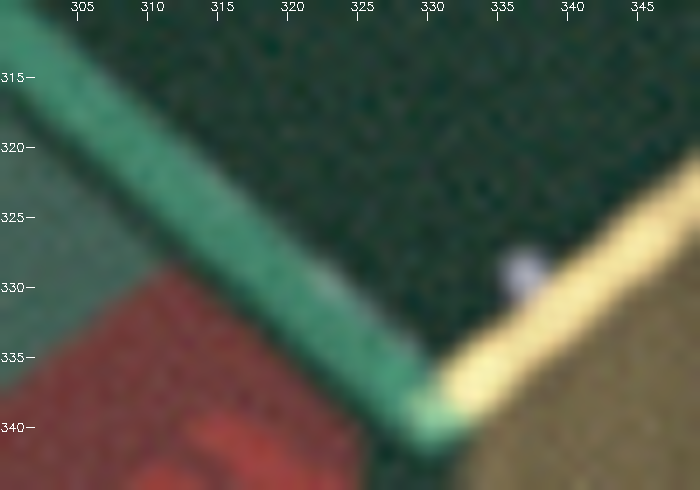

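Emit:
send_rows:
  rows:
    - [1, [0, 0.2, 0], [0, 0, 0]]
    - [1, [0, 0.2, 0], [0, 0, 0]]
    - [1, [0, 0.2, 0], [0, 0, 0]]
    - [1, [0, 0.2, 0], [0, 0, 0]]
    - [1, [0, 0, 0], [0, 0, 0]]

```text
time: 10.55
tool_pos: [643.9, 39.1, 268.4]
orientation: [-0.272, 3.129, -0.0]
contact_force: [1.6, -0.7, 0.1]
grip_width: 0.202
```

Emit:
send_rows:
  rows:
    - [1, [0, 0.1, 0], [0, 0, 0]]
    - [1, [0, 0.1, 0], [0, 0, 0]]

```text
time: 10.75
tool_pos: [643.5, 40.9, 268.4]
orientation: [-0.271, 3.129, -0.0]
contact_force: [0.9, 0.4, -1.1]
grip_width: 0.201
```

Emit:
send_rows:
  rows:
    - [1, [0, 0.1, 0], [0, 0, 0]]
    - [1, [0, 0, 0], [0, 0, 0]]

```text
time: 10.95
tool_pos: [643.3, 42.0, 268.3]
orientation: [-0.271, 3.129, -0.001]
contact_force: [0.1, 0.5, -0.1]
grip_width: 0.202
```

```bash
python3 look2.py 5
```

```text
10.95 [643.35  41.96 268.32] t,n 640.9798552904983 -69.27642384971136 [ 0. -0. -0.] Fn 0.4760047335850566 [ 0.08  0.5  -0.11] [-0.09  0.11 -0.  ]
```

View pics/cs5.png

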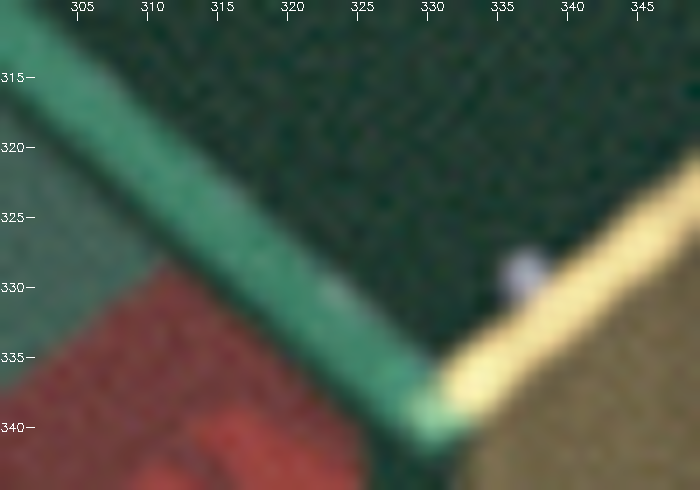

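Emit:
send_rows:
  rows:
    - [1, [0, 0.1, 0], [0, 0, 0]]
    - [1, [0, 0, 0], [0, 0, 0]]

```text
time: 11.2
tool_pos: [643.2, 42.9, 268.4]
orientation: [-0.271, 3.129, -0.0]
contact_force: [-0.6, -0.9, -1.7]
grip_width: 0.2
```

Emit:
send_rows:
  rows:
    - [1, [0, 0.05, 0], [0, 0, 0]]
    - [1, [0, 0, 0], [0, 0, 0]]

```text
time: 11.4
tool_pos: [643.1, 43.4, 268.4]
orientation: [-0.271, 3.129, -0.0]
contact_force: [-0.1, -0.8, -0.8]
grip_width: 0.204
```

Emit:
send_rows:
  rows:
    - [1, [0, 0.05, 0], [0, 0, 0]]
    - [1, [0, 0, 0], [0, 0, 0]]

```text
time: 11.6
tool_pos: [643.0, 43.9, 268.3]
orientation: [-0.271, 3.129, -0.0]
contact_force: [-0.5, 0.3, -0.7]
grip_width: 0.197
```

Emit:
send_rows:
  rows:
    - [1, [0, 0.05, 0], [0, 0, 0]]
    - [1, [0, 0, 0], [0, 0, 0]]

```text
time: 11.8
tool_pos: [642.9, 44.4, 268.4]
orientation: [-0.271, 3.129, -0.0]
contact_force: [0.2, -0.8, -1.6]
grip_width: 0.202
```

Emit:
send_rows:
  rows:
    - [1, [0, 0.05, 0], [0, 0, 0]]
    - [1, [0, 0, 0], [0, 0, 0]]

```text
time: 12.0
tool_pos: [642.8, 44.9, 268.4]
orientation: [-0.271, 3.129, -0.001]
contact_force: [-0.2, -0.0, -1.4]
grip_width: 0.2
```

Emit:
send_rows:
  rows:
    - [1, [0, 0.05, 0], [0, 0, 0]]
    - [1, [0, 0, 0], [0, 0, 0]]

```text
time: 12.2
tool_pos: [642.8, 45.4, 268.4]
orientation: [-0.271, 3.129, -0.001]
contact_force: [0.1, 0.4, -0.9]
grip_width: 0.2
```

Emit:
send_rows:
  rows:
    - [1, [0, 0.05, 0], [0, 0, 0]]
    - [1, [0, 0, 0], [0, 0, 0]]

```text
time: 12.4
tool_pos: [642.7, 45.9, 268.4]
orientation: [-0.271, 3.129, -0.0]
contact_force: [0.3, 0.4, -0.8]
grip_width: 0.199
```

Emit:
send_rows:
  rows:
    - [1, [0, 0.05, 0], [0, 0, 0]]
    - [1, [0, 0, 0], [0, 0, 0]]

```text
time: 12.6
tool_pos: [642.6, 46.2, 268.4]
orientation: [-0.271, 3.129, -0.001]
contact_force: [0.5, -0.3, -1.1]
grip_width: 0.2
```

Emit:
send_rows:
  rows:
    - [1, [0, 0.05, 0], [0, 0, 0]]
    - [1, [0, 0, 0], [0, 0, 0]]

```text
time: 12.8
tool_pos: [642.5, 46.5, 268.4]
orientation: [-0.271, 3.129, -0.001]
contact_force: [0.2, -3.6, -0.9]
grip_width: 0.198
```

Emit:
send_rows:
  rows:
    - [1, [0, -0.06, 0], [0, 0, 0]]
    - [1, [0, 0, -0.3], [0, 0, 0]]
    - [1, [0, 0, -0.3], [0, 0, 0]]
    - [1, [0, 0, -0.2], [0, 0, 0]]
    - [1, [0, 0, -0.2], [0, 0, 0]]

```text
time: 13.3
tool_pos: [642.6, 46.2, 278.6]
orientation: [-0.271, 3.129, -0.001]
contact_force: [0.3, -1.4, -2.0]
grip_width: 0.193
```

Emit:
send_rows:
  rows:
    - [1, [0, 0, -0.2], [0, 0, 0]]
    - [1, [0, 0, -0.2], [0, 0, 0]]

```text
time: 13.5
tool_pos: [642.6, 46.2, 282.5]
orientation: [-0.271, 3.129, -0.001]
contact_force: [0.2, -1.7, -2.1]
grip_width: 0.202
```

Emit:
send_rows:
  rows:
    - [1, [0, 0, -0.2], [0, 0, 0]]
    - [1, [0, 0, -0.2], [0, 0, 0]]

```text
time: 13.7
tool_pos: [642.6, 46.2, 286.5]
orientation: [-0.271, 3.129, -0.0]
contact_force: [0.7, -1.5, -3.3]
grip_width: 0.199
```

```bash
python3 look2.py 6
```

```text
13.7 [642.59  46.21 286.53] t,n 640.9690085272193 -64.95507430389688 [ 0. -0. -0.] Fn -1.6323811194638915 [ 0.66 -1.54 -3.27] [-0.85  0.01 -0.  ]
```

View pics/cs6.png

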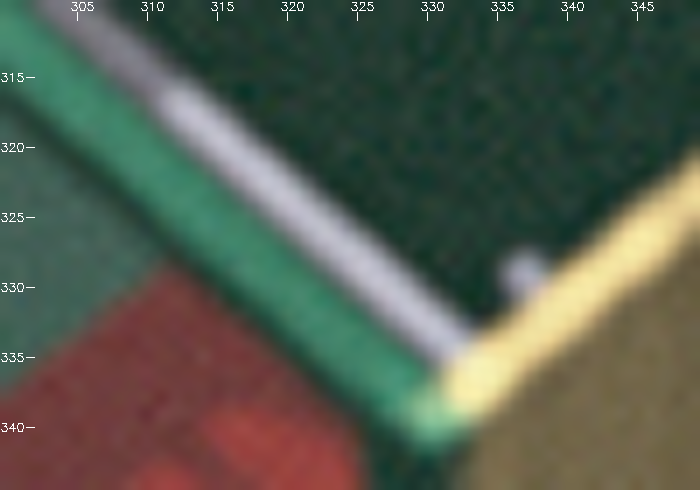

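Emit:
send_rows:
  rows:
    - [1, [0, -0.05, -0.1], [0, 0, 0]]
    - [1, [0, 0, -0.1], [0, 0, 0]]

```text
time: 13.95
tool_pos: [642.8, 45.9, 288.5]
orientation: [-0.271, 3.128, 0.0]
contact_force: [0.1, 0.2, -1.5]
grip_width: 0.2
```

Emit:
send_rows:
  rows:
    - [1, [0, 0, -0.2], [0, 0, 0]]
    - [1, [0, 0, -0.2], [0, 0, 0]]

```text
time: 14.15
tool_pos: [642.7, 45.8, 292.6]
orientation: [-0.271, 3.129, -0.0]
contact_force: [-0.1, -0.4, -1.6]
grip_width: 0.2
```

```bash
python3 look2.py 7; python3 -c "
from h import *
crop('pics/scene7.png',(240,200,400,400),3,'pics/c16.png',10)"
```

```text
14.15 [642.71  45.82 292.57] t,n 641.0141448438527 -65.3629582242068 [ 0. -0. -0.] Fn -0.34580085925541054 [-0.08 -0.36 -1.65] [-0.08  0.1  -0.02]
```

View pics/cs7.png

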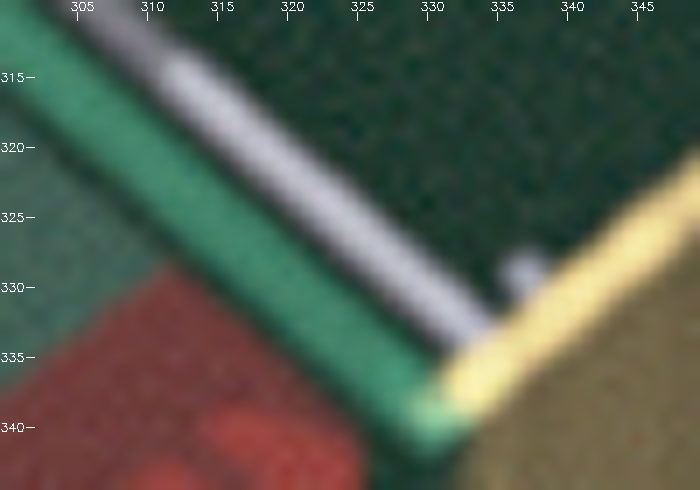

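View pics/c16.png

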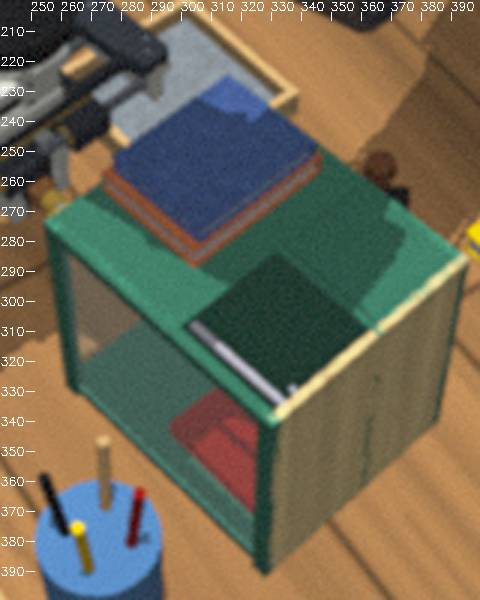

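```bash
python3 - <<'E'
from h import *
np.set_printoptions(precision=1,suppress=True)
b=np.array([2,-1.5])
for z in(125,130,133.6,137):
  print(z,(proj("scene",[tn(641,n,z) for n in(120,150,180)])+b).ravel())
print("tip",proj("scene",[tn(632.9,173,z) for z in (139,142)])+b)
print("bar top arc", proj("scene",[tn(632.9,186,140.5),tn(641,186,138),tn(625,186,138),tn(632.9,186,155)])+b)
E
```

```text
125 [314.1 317.6 325.3 327.6 336.8 337.9]
130 [314.1 316.2 325.3 326.2 336.9 336.4]
133.6 [314.1 315.1 325.4 325.1 337.  335.4]
137 [314.1 314.1 325.4 324.1 337.  334.4]
tip [[337.5 328.7]
 [337.5 327.9]]
bar top arc [[342.6 332.8]
 [339.4 336.2]
 [345.6 330.9]
 [342.9 328.5]]
```

Emit:
send_rows:
  rows:
    - [1, [0, 0, -0.1], [0, 0, 0]]
    - [1, [0, 0, 0], [0, 0, 0]]

```text
time: 14.4
tool_pos: [642.7, 45.8, 293.5]
orientation: [-0.271, 3.129, -0.0]
contact_force: [0.2, 0.3, -1.3]
grip_width: 0.201
```

```bash
cat > st.py <<'E'
from h import *
np.set_printoptions(precision=2,suppress=True)
s=env.get_state();p=s['tool_pos'];print(s['time'],p,"t,n",T@p[:2],N@p[:2],"F",s['contact_force'],s['ft_torque'],s['tau'])
E
python3 st.py
```

```text
14.4 [642.68  45.77 293.49] t,n 640.9758204193902 -65.40903553743675 F [ 0.2   0.27 -1.34] [-0.16  0.09 -0.06] [ -0.01 -58.33  26.31   6.24   0.01   0.01]
```

Emit:
send_rows:
  rows:
    - [1, [0, 0, -0.1], [0, 0, 0]]
    - [1, [0, 0, 0], [0, 0, 0]]

```text
time: 14.6
tool_pos: [642.7, 45.7, 294.4]
orientation: [-0.271, 3.129, -0.001]
contact_force: [-0.1, 0.2, -2.2]
grip_width: 0.199
```

```bash
python3 look2.py 8
```

```text
14.6 [642.67  45.71 294.37] t,n 640.9572464833361 -65.46013696915206 [ 0. -0. -0.] Fn 0.17478093253260643 [-0.15  0.15 -2.21] [-0.21  0.08 -0.03]
```

View pics/cs8.png

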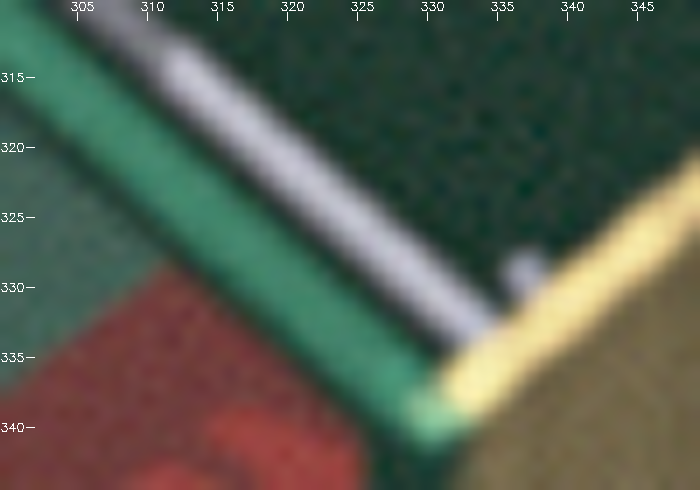

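Emit:
send_rows:
  rows:
    - [1, [0, 0, -0.15], [0, 0, 0]]
    - [1, [0, 0, -0.15], [0, 0, 0]]
    - [1, [0, 0, 0], [0, 0, 0]]

```text
time: 14.95
tool_pos: [642.7, 45.7, 297.5]
orientation: [-0.271, 3.129, -0.001]
contact_force: [0.5, 0.1, -1.5]
grip_width: 0.201
```

```bash
python3 st.py
```

```text
14.95 [642.69  45.73 297.55] t,n 640.9820232066297 -65.44477606947582 F [ 0.45  0.1  -1.46] [-0.42  0.03  0.01] [  0.02 -58.78  26.83   6.19   0.03   0.02]
```

Emit:
send_rows:
  rows:
    - [1, [0, 0, -0.15], [0, 0, 0]]
    - [1, [0, 0, -0.15], [0, 0, 0]]
    - [1, [0, 0, 0], [0, 0, 0]]

```text
time: 15.25
tool_pos: [642.7, 45.7, 300.6]
orientation: [-0.271, 3.128, -0.0]
contact_force: [0.0, -0.2, -2.1]
grip_width: 0.202
```

```bash
python3 look2.py 9
```

```text
15.25 [642.71  45.73 300.63] t,n 641.0060613836145 -65.45177444425889 [ 0. -0. -0.] Fn -0.16677167836745485 [ 0.05 -0.16 -2.14] [-0.35  0.03 -0.03]
```

View pics/cs9.png

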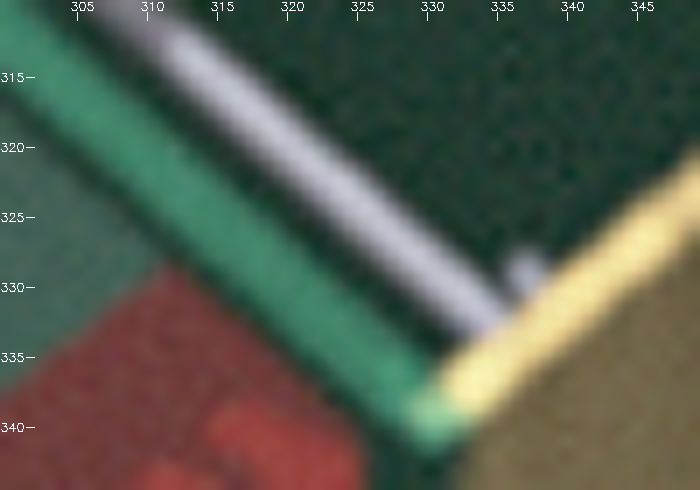

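Emit:
send_rows:
  rows:
    - [1, [0, 0, -0.2], [0, 0, 0]]
    - [1, [0, 0, -0.2], [0, 0, 0]]
    - [1, [0, 0, -0.2], [0, 0, 0]]
    - [1, [0, 0, -0.2], [0, 0, 0]]
    - [1, [0, 0, -0.2], [0, 0, 0]]
    - [1, [0, 0, -0.2], [0, 0, 0]]
    - [1, [0, 0, -0.1], [0, 0, 0]]
    - [1, [0, 0, 0], [0, 0, 0]]

```text
time: 16.1
tool_pos: [642.7, 45.7, 313.6]
orientation: [-0.271, 3.128, -0.0]
contact_force: [0.5, -0.6, -2.3]
grip_width: 0.201
```

```bash
python3 look2.py 10
```

```text
16.1 [642.69  45.73 313.6 ] t,n 640.9842198738455 -65.45087005586065 [ 0. -0. -0.] Fn -0.6857421946299221 [ 0.5  -0.61 -2.33] [-0.45  0.07  0.01]
```

View pics/cs10.png

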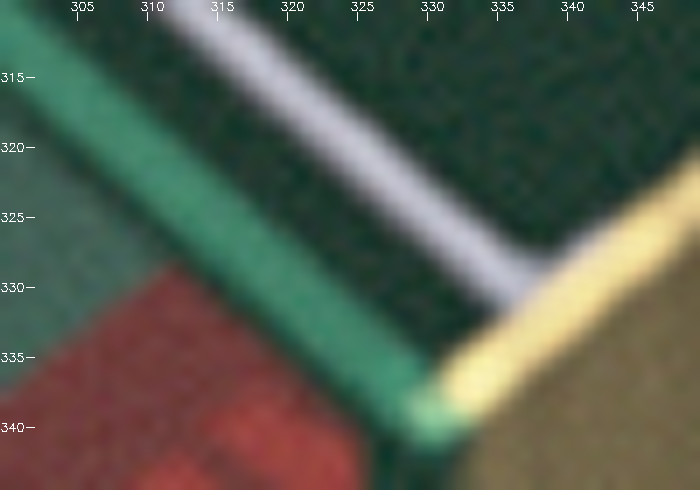

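Emit:
send_rows:
  rows:
    - [1, [0, 0, -0.2], [0, 0, 0]]
    - [1, [0, 0, -0.2], [0, 0, 0]]
    - [1, [0, -0.2, 0], [0, 0, 0]]
    - [1, [0, -0.3, 0], [0, 0, 0]]
    - [1, [0, -0.3, 0], [0, 0, 0]]
    - [1, [0, -0.3, 0], [0, 0, 0]]
    - [1, [0, -0.3, 0], [0, 0, 0]]
    - [1, [0, 0, 0], [0, 0, 0]]

```text
time: 16.95
tool_pos: [645.1, 31.5, 317.3]
orientation: [-0.271, 3.129, -0.001]
contact_force: [-0.6, -0.3, -2.8]
grip_width: 0.198
```

```bash
python3 look2.py 11
```

```text
16.95 [645.08  31.45 317.3 ] t,n 640.8830698352757 -79.92586127369883 [ 0. -0.  0.] Fn -0.17262036156952995 [-0.58 -0.28 -2.77] [-0.37  0.01 -0.03]
```

View pics/cs11.png

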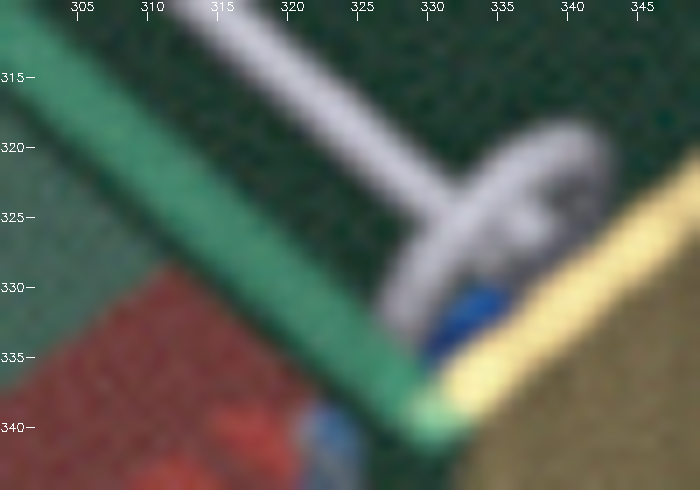

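Emit:
send_rows:
  rows:
    - [1, [0, -0.3, 0], [0, 0, 0]]
    - [1, [0, -0.6, 0], [0, 0, 0]]
    - [1, [0, -0.9, 0], [0, 0, 0]]
    - [1, [0.2, -1.2, 0], [0, 0, 0]]
    - [1, [0.2, -1.2, 0], [0, 0, 0]]
    - [1, [0.2, -1.2, 0], [0, 0, 0]]
    - [1, [0.2, -1.2, 0], [0, 0, 0]]
    - [1, [0, -1.2, 0], [0, 0, 0]]
    - [1, [0, -1.2, 0], [0, 0, 0]]
    - [1, [0, -1.0, 0], [0, 0, 0]]

```text
time: 18.0
tool_pos: [654.6, -69.1, 317.4]
orientation: [-0.271, 3.129, -0.001]
contact_force: [-0.7, 0.1, -2.9]
grip_width: 0.204
```

```bash
python3 look2.py 12; python3 -c "
from h import *
crop('pics/scene12.png',(200,200,360,400),3,'pics/c17.png',10)"
```

```text
18.0 [654.61 -69.12 317.41] t,n 632.9746891562896 -180.63711392879333 [ 0. -0.  0.] Fn 0.26139784496897644 [-0.7   0.14 -2.89] [-0.4   0.02  0.  ]
```

View pics/c17.png

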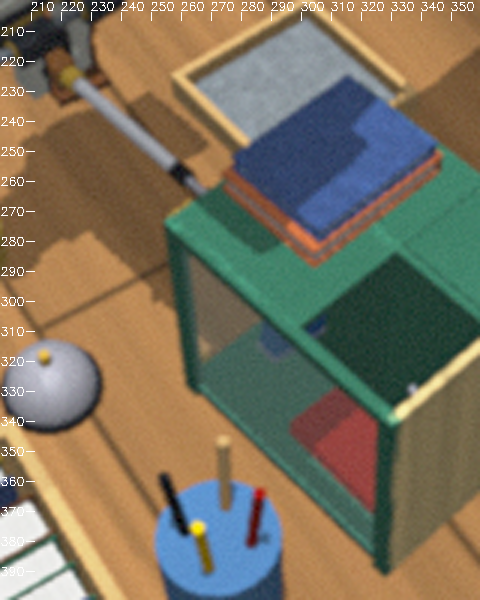

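Emit:
send_rows:
  rows:
    - [1, [0, -1.2, 0], [0, 0, 0]]
    - [1, [0, -1.3, 0], [0, 0, 0]]
    - [1, [0, -1.3, 0], [0, 0, 0]]
    - [1, [0, -1.3, 0], [0, 0, 0]]
    - [1, [0, -1.3, 0], [0, 0, 0]]
    - [1, [0, -1.3, 0], [0, 0, 0]]
    - [1, [0, -1.3, 0], [0, 0, 0]]
    - [1, [0, -1.2, 0], [0, 0, 0]]
    - [1, [0, -1.0, 0], [0, 0, 0]]
    - [1, [0, -0.8, 0], [0, 0, 0]]
    - [1, [0, -0.4, 0], [0, 0, 0]]

```text
time: 19.15
tool_pos: [675.8, -190.9, 317.3]
orientation: [-0.271, 3.129, -0.0]
contact_force: [-0.7, -0.4, -2.9]
grip_width: 0.198
```

```bash
python3 - <<'E'
from h import *
np.set_printoptions(precision=2,suppress=True)
s=env.get_state();p=s['tool_pos'];print(s['time'],p,s['contact_force'],s['ft_torque'])
cv2.imwrite("pics/scene13.png",env.capture("scene"));cv2.imwrite("pics/top13.png",env.capture("top"))
crop('pics/scene13.png',(180,180,340,320),5,'pics/c18.png',10)
crop('pics/top13.png',(270,150,430,300),4,'pics/c19.png',10)
E
```

```text
19.15 [ 675.83 -190.92  317.34] [-0.68 -0.44 -2.95] [-0.34  0.06 -0.02]
```

View pics/c18.png

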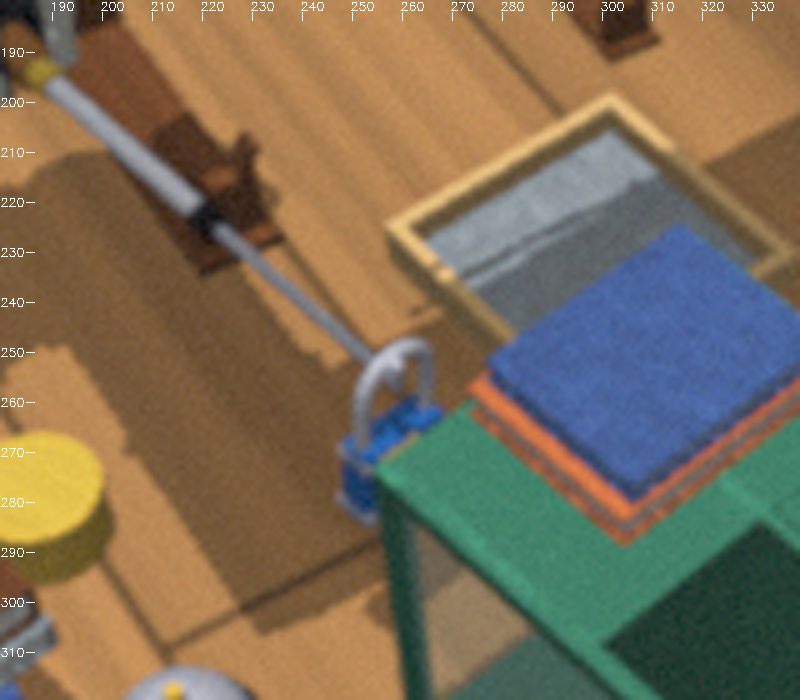

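View pics/c19.png

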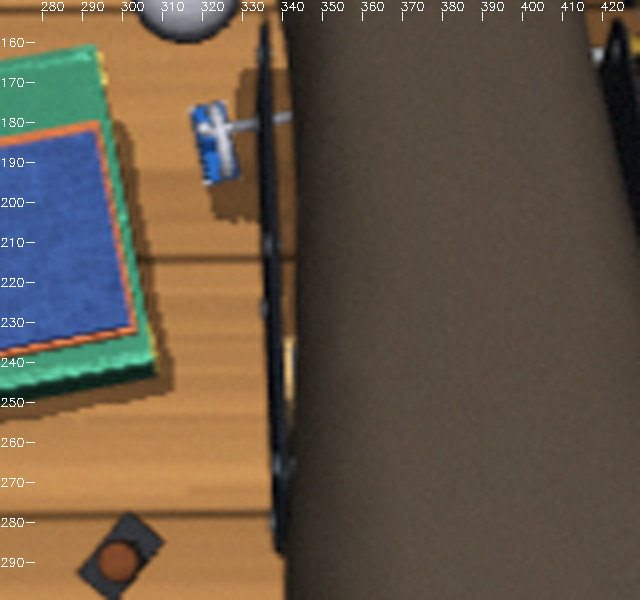

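```bash
python3 - <<'E'
from h import *
np.set_printoptions(precision=1,suppress=True)
s=env.get_state();p=s['tool_pos'];h=N
print("ball pred",p[:2]+N*259,"bar",p[:2]+N*252)
print(tri([("top",(322.5,181.8)),("scene",(258,250))]))
c=np.mean([atz("top",u,26) for u in[(340,235),(396.5,228.5),(402.5,284.5),(346,290.5)]],0);print(c)
hd=np.radians(96);d=np.array([np.cos(hd),np.sin(hd)])
print(c[:2]-d*252)
plan(np.r_[c[:2]-d*252,300],down(96),16,1,ease=True)
E
```

```text
ball pred [631.2  64.6] bar [632.4  57.7]
[627.8  60.3 170.9]
[464.3 -60.   26. ]
[ 490.6 -310.6]
[[1,[0.19,-0.08,0.02],[0.0,0.0,0.001]],[1,[0.58,-0.25,0.05],[0.0,0.0,0.002]],[1,[0.94,-0.4,0.07],[0.0,0.0,0.003]],[1,[1.26,-0.55,0.11],[0.0,0.0,0.004]],[1,[1.53,-0.67,0.13],[0.0,0.0,0.005]],[1,[1.74,-0.77,0.15],[0.0,0.0,0.006]],[1,[1.89,-0.85,0.16],[0.0,0.0,0.006]],[1,[1.95,-0.9,0.17],[0.0,0.0,0.007]],[1,[1.95,-0.91,0.16],[0.0,0.001,0.006]],[1,[1.87,-0.89,0.17],[0.0,0.0,0.007]],[1,[1.72,-0.83,0.15],[0.0,0.0,0.006]],[1,[1.5,-0.73,0.13],[0.0,0.0,0.005]]]
[[1,[1.23,-0.61,0.1],[0.0,0.0,0.004]],[1,[0.91,-0.46,0.09],[0.0,0.0,0.003]],[1,[0.56,-0.28,0.04],[0.0,0.0,0.002]],[1,[0.19,-0.1,0.02],[0.0,0.0,0.001]]]
```

Emit:
send_rows:
  rows:
    - [1, [0.2, -0.1, 0], [0, 0, 0.001]]
    - [1, [0.6, -0.25, 0.05], [0, 0, 0.002]]
    - [1, [0.9, -0.4, 0.1], [0, 0, 0.003]]
    - [1, [1.3, -0.55, 0.1], [0, 0, 0.004]]
    - [1, [1.5, -0.7, 0.1], [0, 0, 0.005]]
    - [1, [1.7, -0.8, 0.15], [0, 0, 0.006]]
    - [1, [1.9, -0.85, 0.15], [0, 0, 0.006]]
    - [1, [1.95, -0.9, 0.15], [0, 0, 0.007]]
    - [1, [1.95, -0.9, 0.15], [0, 0, 0.006]]
    - [1, [1.85, -0.9, 0.15], [0, 0, 0.007]]
    - [1, [1.7, -0.8, 0.15], [0, 0, 0.006]]
    - [1, [1.5, -0.7, 0.15], [0, 0, 0.005]]

```text
time: 20.45
tool_pos: [517.1, -293.7, 303.3]
orientation: [-0.179, 3.135, -0.001]
contact_force: [1.4, -0.3, -2.6]
grip_width: 0.197
```

Emit:
send_rows:
  rows:
    - [1, [1.2, -0.6, 0.1], [0, 0, 0.004]]
    - [1, [0.9, -0.45, 0.1], [0, 0, 0.003]]
    - [1, [0.6, -0.3, 0.1], [0, 0, 0.002]]
    - [1, [0.2, -0.1, 0.5], [0, 0, 0.001]]
    - [1, [0, 0, 0.8], [0, 0, 0]]
    - [1, [0, 0, 0.8], [0, 0, 0]]
    - [1, [0, 0, 0.6], [0, 0, 0]]
    - [1, [0, 0, 0.3], [0, 0, 0]]
    - [1, [0, 0, 0], [0, 0, 0]]

```text
time: 21.35
tool_pos: [491.4, -310.2, 269.4]
orientation: [0.165, -3.137, -0.0]
contact_force: [0.2, -0.9, -2.2]
grip_width: 0.197
```

```bash
cat > look3.py <<'E'
from h import *
import sys
np.set_printoptions(precision=2,suppress=True)
k=sys.argv[1]
s=env.get_state();p=s['tool_pos'];print(s['time'],p,s['contact_force'],s['ft_torque'],(down(96).inv()*Ro.from_rotvec(s['orientation'])).as_rotvec())
cv2.imwrite(f"pics/scene{k}.png",env.capture("scene"));cv2.imwrite(f"pics/top{k}.png",env.capture("top"))
a=cv2.imread(f"pics/scene{k}.png")[170:270,210:350];b=cv2.imread(f"pics/top{k}.png")[210:310,320:460]
crop(f'pics/scene{k}.png',(210,170,350,270),5.5,f'pics/ca{k}.png',10)
crop(f'pics/top{k}.png',(310,210,450,310),5.5,f'pics/cb{k}.png',10)
E
python3 look3.py 14
```

```text
21.35 [ 491.44 -310.18  269.44] [ 0.22 -0.85 -2.22] [-0.41  0.08 -0.02] [-0.  0. -0.]
```

View pics/ca14.png

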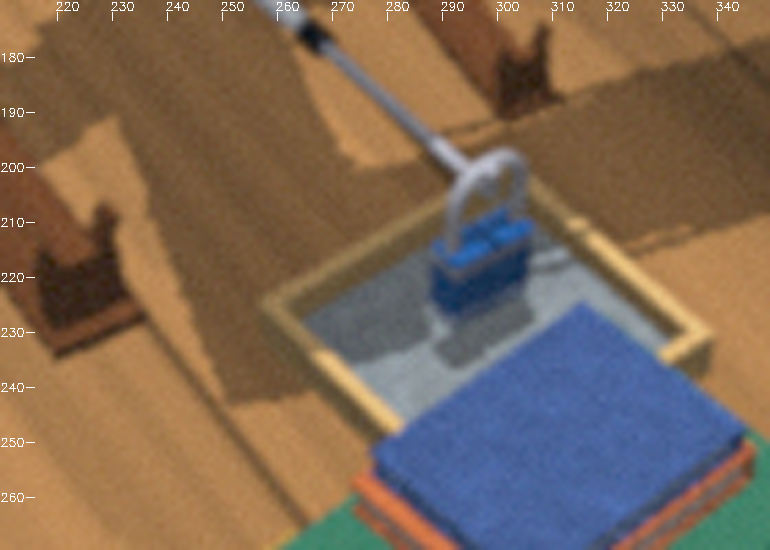

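View pics/cb14.png

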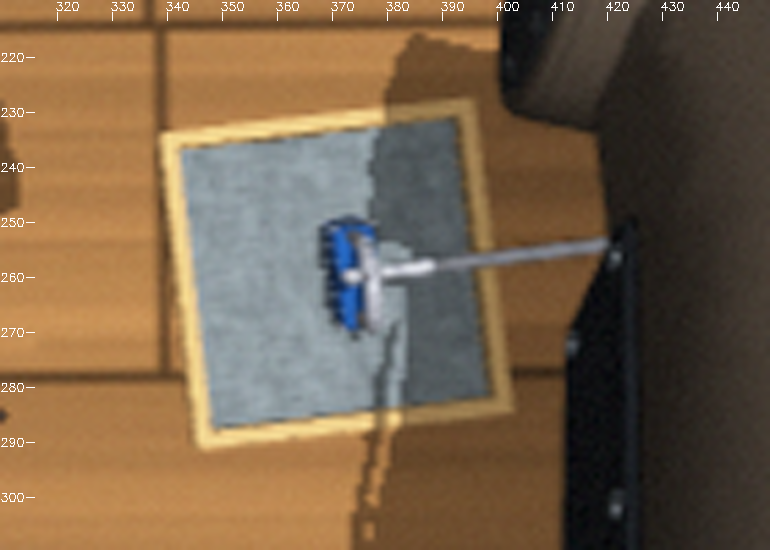

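Emit:
send_rows:
  rows:
    - [1, [0, 0, 0.3], [0, 0, 0]]
    - [1, [0, 0, 0.4], [0, 0, 0]]
    - [1, [0, 0, 0.4], [0, 0, 0]]
    - [1, [0, 0, 0.3], [0, 0, 0]]
    - [1, [0, 0, 0.2], [0, 0, 0]]
    - [1, [0, 0, 0], [0, 0, 0]]

```text
time: 22.05
tool_pos: [491.3, -310.4, 253.9]
orientation: [-0.165, 3.137, -0.0]
contact_force: [0.0, 0.6, -2.7]
grip_width: 0.198
```

```bash
python3 st.py
```

```text
22.05 [ 491.33 -310.35  253.87] t,n 430.65548398470736 -390.2058733942908 F [ 0.05  0.61 -2.74] [-0.34  0.06 -0.02] [  0.01 -52.23  23.82   5.55   0.     0.01]
```

Emit:
send_rows:
  rows:
    - [1, [0, 0, 0.15], [0, 0, 0]]
    - [1, [0, 0, 0.15], [0, 0, 0]]
    - [1, [0, 0, 0], [0, 0, 0]]

```text
time: 22.35
tool_pos: [491.4, -310.3, 251.1]
orientation: [-0.165, 3.136, -0.0]
contact_force: [-0.2, 0.1, -2.6]
grip_width: 0.2
```

```bash
python3 st.py
```

```text
22.35 [ 491.36 -310.33  251.1 ] t,n 430.6887586950976 -390.1907167606824 F [-0.17  0.06 -2.65] [-0.35  0.08 -0.01] [  0.01 -52.46  23.79   5.54  -0.01  -0.  ]
```

Emit:
send_rows:
  rows:
    - [1, [0, 0, 0.15], [0, 0, 0]]
    - [1, [0, 0, 0.15], [0, 0, 0]]
    - [1, [0, 0, 0], [0, 0, 0]]

```text
time: 22.65
tool_pos: [491.3, -310.4, 248.0]
orientation: [-0.165, 3.136, -0.0]
contact_force: [0.4, -0.8, -2.0]
grip_width: 0.202
```

```bash
python3 st.py
```

```text
22.65 [ 491.32 -310.35  248.02] t,n 430.6461769497659 -390.2011918384651 F [ 0.38 -0.75 -1.97] [-0.42  0.09  0.01] [  0.01 -52.63  23.64   5.5   -0.01  -0.  ]
```

Emit:
send_rows:
  rows:
    - [1, [0, 0, 0.1], [0, 0, 0]]
    - [1, [0, 0, 0.1], [0, 0, 0]]
    - [1, [0, 0, 0], [0, 0, 0]]

```text
time: 22.95
tool_pos: [491.4, -310.3, 246.2]
orientation: [-0.165, 3.136, -0.0]
contact_force: [1.4, -0.2, -1.3]
grip_width: 0.2
```

```bash
python3 st.py
```

```text
22.95 [ 491.44 -310.35  246.17] t,n 430.763106335199 -390.21733705172784 F [ 1.41 -0.16 -1.25] [-0.23  0.02 -0.02] [ -0.01 -52.3   23.13   5.54  -0.07   0.08]
```

Emit:
send_rows:
  rows:
    - [1, [0, 0, 0.1], [0, 0, 0]]
    - [1, [0, 0, 0.1], [0, 0, 0]]
    - [1, [0, 0, 0], [0, 0, 0]]

```text
time: 23.25
tool_pos: [491.4, -310.4, 244.1]
orientation: [-0.165, 3.136, -0.0]
contact_force: [0.6, -0.1, -0.1]
grip_width: 0.198
```

```bash
python3 st.py
```

```text
23.25 [ 491.41 -310.38  244.14] t,n 430.73459873486183 -390.24205499423283 F [ 0.65 -0.1  -0.14] [-0.19 -0.02 -0.06] [ -0.01 -52.4   23.06   5.5   -0.05   0.06]
```

Emit:
send_rows:
  rows:
    - [1, [0, 0, 0.1], [0, 0, 0]]
    - [1, [0, 0, 0.1], [0, 0, 0]]
    - [1, [0, 0, 0], [0, 0, 0]]

```text
time: 23.55
tool_pos: [491.4, -310.4, 242.1]
orientation: [-0.165, 3.136, -0.0]
contact_force: [-0.4, -0.5, -1.0]
grip_width: 0.199
```

```bash
python3 look3.py 15
```

```text
23.55 [ 491.38 -310.35  242.09] [-0.41 -0.55 -1.02] [-0.09  0.06 -0.08] [ 0. -0. -0.]
```

View pics/ca15.png

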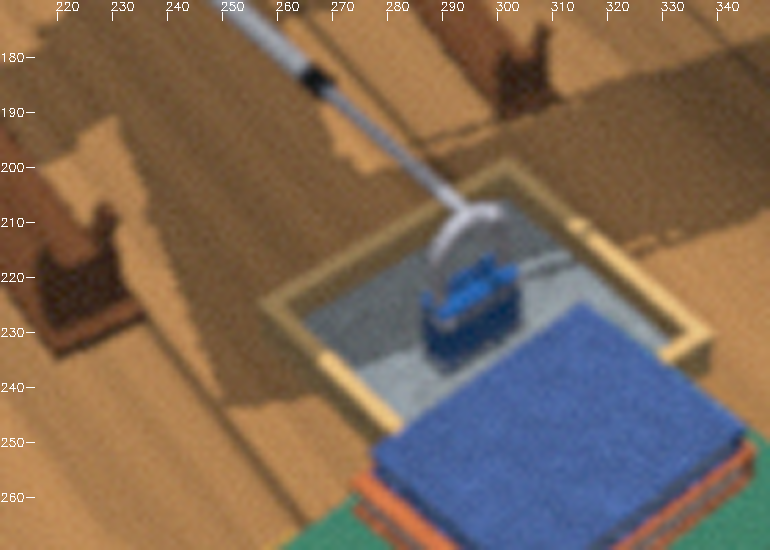

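Emit:
send_rows:
  rows:
    - [1, [0, 0.15, 0.05], [0, 0, 0]]
    - [1, [0, 0.1, 0.1], [0, 0, 0]]
    - [1, [0, 0, 0.2], [0, 0, 0]]
    - [1, [0, 0, 0.2], [0, 0, 0]]
    - [1, [0, 0, 0.2], [0, 0, 0]]
    - [1, [0, 0, 0.2], [0, 0, 0]]
    - [1, [0, 0, 0], [0, 0, 0]]

```text
time: 24.35
tool_pos: [491.1, -307.9, 232.4]
orientation: [-0.165, 3.137, -0.0]
contact_force: [0.8, -0.4, -0.9]
grip_width: 0.197
```

```bash
python3 look3.py 16
```

```text
24.35 [ 491.07 -307.87  232.36] [ 0.76 -0.38 -0.94] [-0.09  0.15 -0.01] [ 0. -0. -0.]
```

View pics/ca16.png

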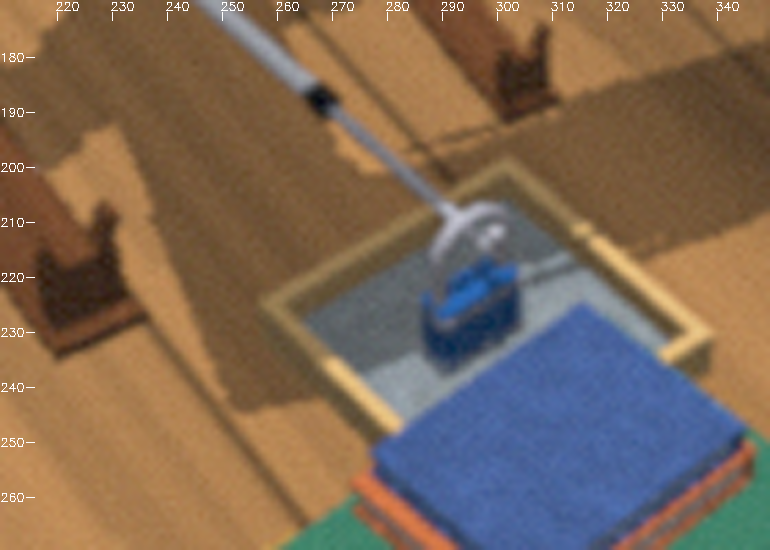

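View pics/cb16.png

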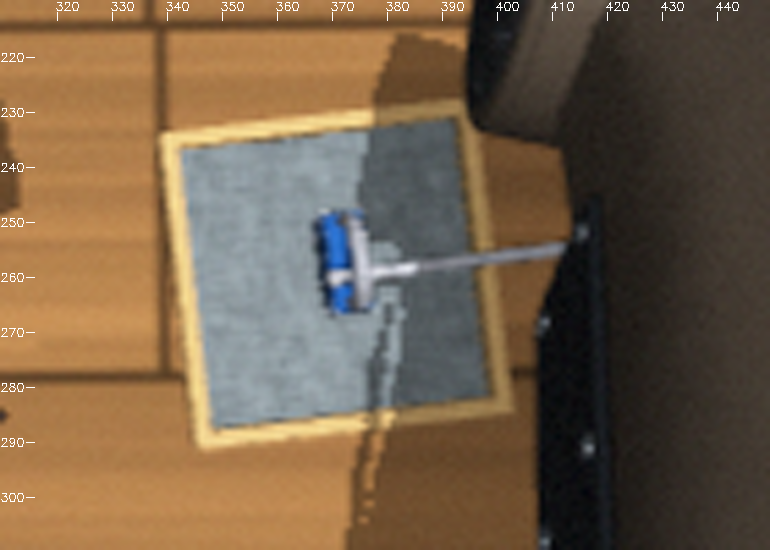

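Emit:
send_rows:
  rows:
    - [1, [0, 0, 0.2], [0, 0, 0]]
    - [1, [0, 0, 0.2], [0, 0, 0]]
    - [1, [0, 0, 0.2], [0, 0, 0]]
    - [1, [0, 0, 0.2], [0, 0, 0]]
    - [1, [0, 0, 0], [0, 0, 0]]

```text
time: 24.95
tool_pos: [491.0, -307.8, 224.3]
orientation: [-0.165, 3.137, -0.0]
contact_force: [-0.4, 0.4, -0.8]
grip_width: 0.204
```

```bash
python3 look3.py 17
```

```text
24.95 [ 491.03 -307.83  224.34] [-0.37  0.44 -0.78] [-0.07  0.14  0.04] [ 0. -0. -0.]
```

View pics/ca17.png

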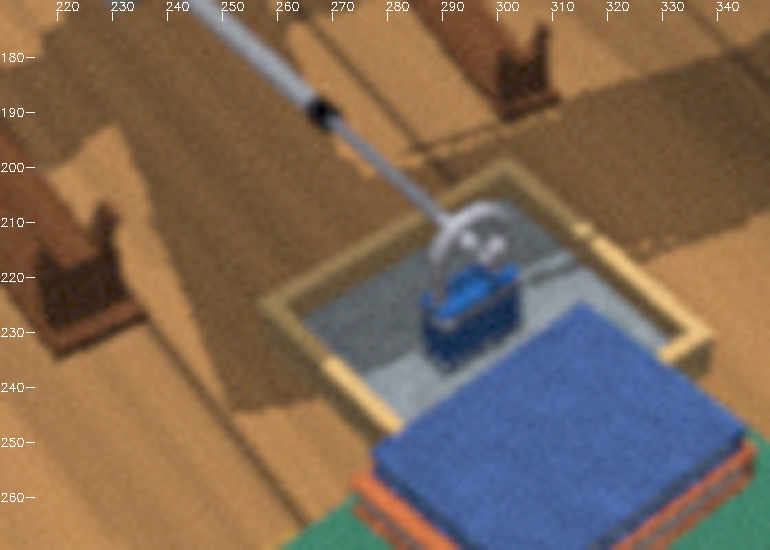

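Emit:
send_rows:
  rows:
    - [1, [0, -0.3, 0], [0, 0, 0]]
    - [1, [0, -0.3, 0], [0, 0, 0]]
    - [1, [0, -0.4, 0], [0, 0, 0]]
    - [1, [0, -0.4, 0], [0, 0, 0]]
    - [1, [0, -0.4, 0], [0, 0, 0]]

```text
time: 25.55
tool_pos: [493.1, -326.3, 224.8]
orientation: [-0.165, 3.136, -0.001]
contact_force: [-0.2, -0.2, -1.2]
grip_width: 0.2
```

```bash
python3 look3.py 18
```

```text
25.55 [ 493.11 -326.26  224.75] [-0.24 -0.17 -1.17] [-0.07  0.12 -0.03] [ 0. -0. -0.]
```

View pics/ca18.png

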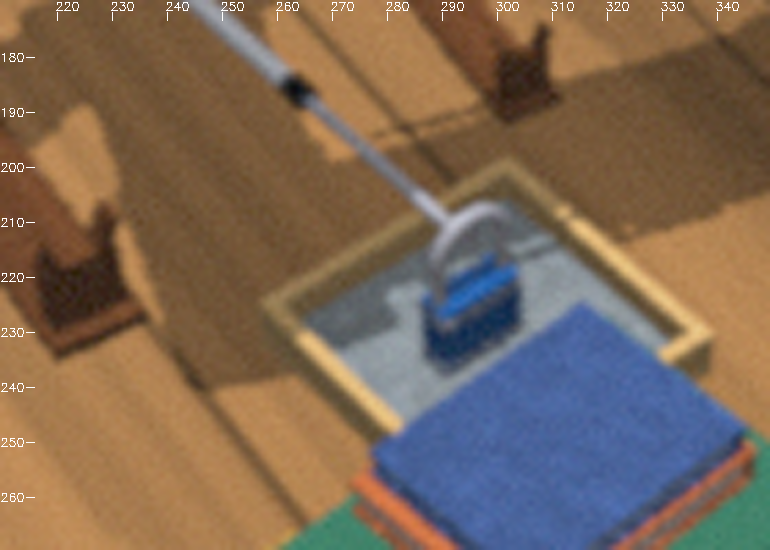

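Padlock still stands; the rod is slipping free. I withdraw further, then rise.

Emit:
send_rows:
  rows:
    - [1, [0, -0.6, 0], [0, 0, 0]]
    - [1, [0, -0.8, 0], [0, 0, 0]]
    - [1, [0, -1.0, 0], [0, 0, 0]]
    - [1, [0, -1.0, 0], [0, 0, 0]]
    - [1, [0, -1.0, -0.5], [0, 0, 0]]
    - [1, [0, -0.5, -1.5], [0, 0, 0]]
    - [1, [0, 0, -2], [0, 0, 0]]
    - [1, [0, 0, -1], [0, 0, 0]]
    - [1, [0, 0, 0], [0, 0, 0]]

```text
time: 26.55
tool_pos: [498.6, -375.1, 276.6]
orientation: [-0.164, 3.133, -0.003]
contact_force: [0.4, 0.6, -2.0]
grip_width: 0.198
```

```bash
python3 look3.py 19; python3 - <<'E'
from h import *
import pickle
g=pickle.load(open("grip.pkl","rb"));p=g['tool_pos'].copy();print(p,g['orientation'])
p[2]=272
plan(p,Ro.from_rotvec(g['orientation']),10,1,ease=True)
E
```

```text
26.55 [ 498.6  -375.13  276.56] [ 0.43  0.55 -1.98] [-0.19  0.09 -0.  ] [ 0. -0. -0.]
[ 598.84338479 -280.90353743  210.28286097] [1.88714149e-02 3.14051344e+00 1.21888093e-03]
[[1,[-0.27,0.2,0.01],[0.0,0.0,0.003]],[1,[-0.78,0.59,0.02],[0.0,0.0,0.008]],[1,[-1.21,0.93,0.02],[0.0,0.0,0.013]],[1,[-1.51,1.18,0.04],[0.0,0.0,0.016]],[1,[-1.65,1.35,0.04],[0.0,0.0,0.018]],[1,[-1.62,1.37,0.04],[0.0,0.0,0.018]],[1,[-1.44,1.26,0.04],[-0.001,0.0,0.017]],[1,[-1.13,1.02,0.03],[0.0,0.0,0.013]],[1,[-0.72,0.67,0.02],[0.0,0.0,0.008]],[1,[-0.24,0.23,0.0],[0.0,0.0,0.003]]]
```

View pics/ca19.png

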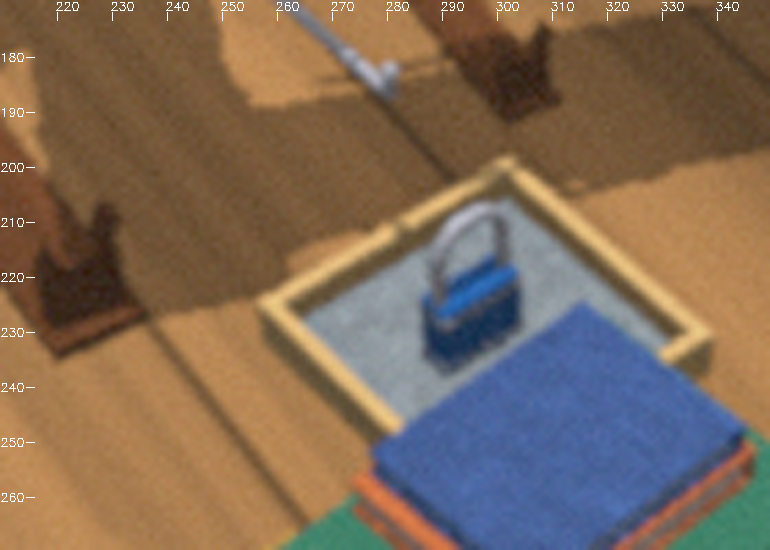

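View pics/cb19.png

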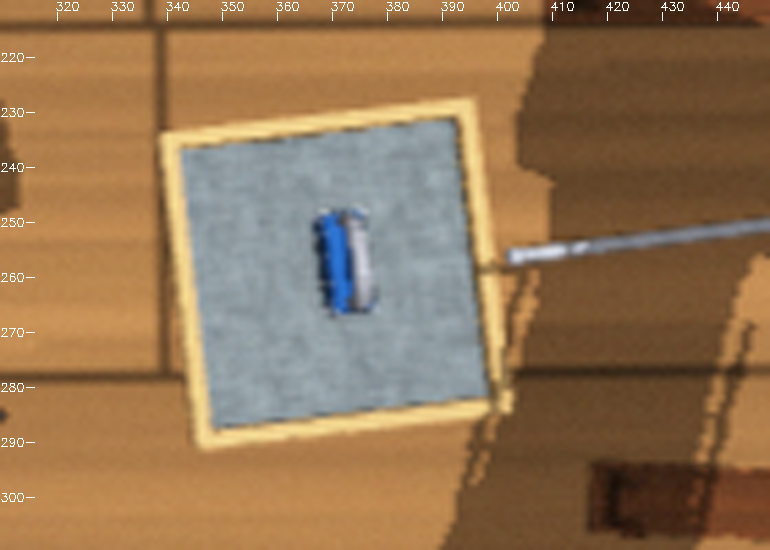

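Emit:
send_rows:
  rows:
    - [1, [-0.3, 0.2, 0], [0, 0, 0.003]]
    - [1, [-0.8, 0.6, 0], [0, 0, 0.008]]
    - [1, [-1.2, 0.9, 0], [0, 0, 0.013]]
    - [1, [-1.5, 1.2, 0], [0, 0, 0.016]]
    - [1, [-1.6, 1.35, 0], [0, 0, 0.018]]
    - [1, [-1.6, 1.35, 0], [0, 0, 0.018]]
    - [1, [-1.4, 1.3, 0], [0, 0, 0.017]]
    - [1, [-1.1, 1.0, 0.1], [0, 0, 0.013]]
    - [1, [-0.75, 0.7, 0.1], [0, 0, 0.008]]
    - [1, [-0.25, 0.2, 0.1], [0, 0, 0.003]]
    - [1, [0, 0, 0], [0, 0, 0]]
    - [1, [0, 0, 0], [0, 0, 0]]

```text
time: 27.85
tool_pos: [598.0, -281.1, 271.7]
orientation: [0.019, 3.141, -0.0]
contact_force: [-0.5, 0.1, -0.7]
grip_width: 0.198
```

```bash
python3 - <<'E'
from h import *
import pickle
np.set_printoptions(precision=4,suppress=True)
g=pickle.load(open("grip.pkl","rb"))
s=env.get_state();R=Ro.from_rotvec(s['orientation']);print(s['time'],s['tool_pos'],"to go(tool,mm)",R.inv().apply(g['tool_pos']-s['tool_pos']),(R.inv()*Ro.from_rotvec(g['orientation'])).as_rotvec())
cv2.imwrite("pics/scene20.png",env.capture("scene"));cv2.imwrite("pics/w20.png",env.capture("wrist"))
crop('pics/scene20.png',(170,140,330,260),4.5,'pics/c20.png',10)
E
```

```text
27.85 [ 597.9789 -281.1387  271.6566] to go(tool,mm) [-0.8255  0.2559 61.3742] [-0.001  -0.0004 -0.0001]
```

View pics/c20.png

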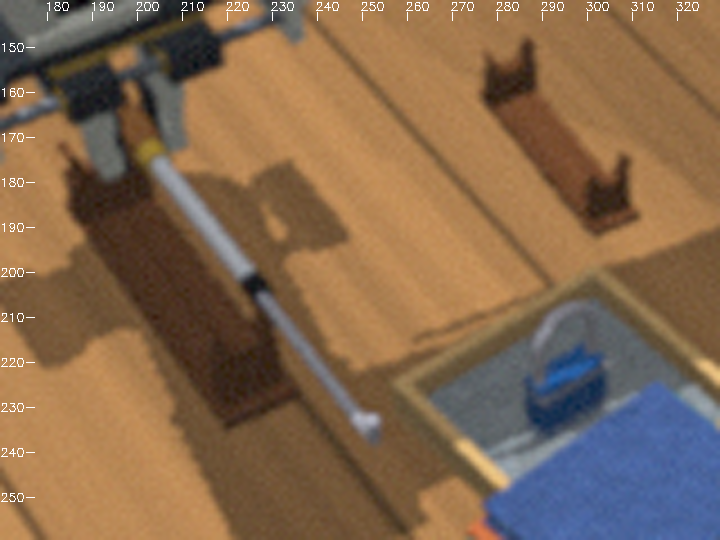

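View pics/w20.png

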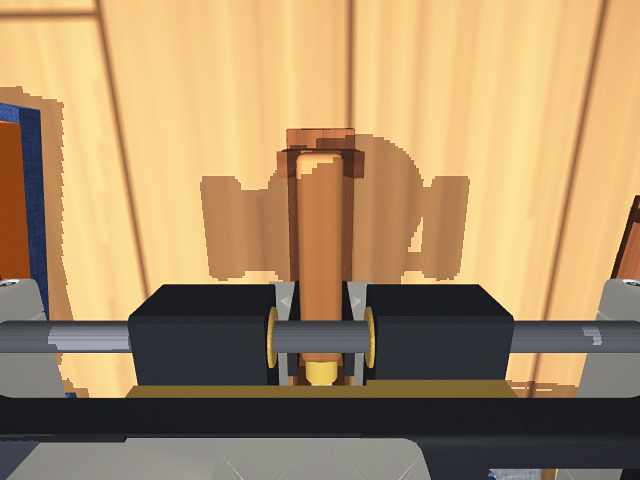

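Emit:
send_rows:
  rows:
    - [1, [-0.08, 0, 0.5], [0, 0, 0]]
    - [1, [0, 0, 1], [0, 0, 0]]
    - [1, [0, 0, 1], [0, 0, 0]]
    - [1, [0, 0, 1], [0, 0, 0]]
    - [1, [0, 0, 0.8], [0, 0, 0]]
    - [1, [0, 0, 0.6], [0, 0, 0]]
    - [1, [0, 0, 0.4], [0, 0, 0]]
    - [1, [0, 0, 0.3], [0, 0, 0]]
    - [1, [0, 0, 0.2], [0, 0, 0]]
    - [1, [0, 0, 0], [0, 0, 0]]

```text
time: 28.95
tool_pos: [599.2, -280.9, 213.8]
orientation: [0.019, 3.14, -0.0]
contact_force: [-0.4, -0.1, -0.9]
grip_width: 0.196
```

```bash
python3 st.py
```

```text
28.95 [ 599.21 -280.93  213.8 ] t,n 541.9875839289356 -379.76668329202437 F [-0.4  -0.08 -0.9 ] [-0.06  0.15 -0.04] [  0.02 -63.31  23.45   5.58   0.11   0.  ]
```

Emit:
send_rows:
  rows:
    - [1, [0.02, 0, 0.1], [0, 0, 0]]
    - [1, [0, 0, 0.1], [0, 0, 0]]
    - [1, [0, 0, 0.1], [0, 0, 0]]
    - [1, [0, 0, 0], [0, 0, 0]]

```text
time: 29.35
tool_pos: [598.9, -280.9, 210.8]
orientation: [0.019, 3.14, -0.0]
contact_force: [-0.2, -0.2, -0.2]
grip_width: 0.201
```

```bash
python3 st.py;python3 - <<'E'
from h import *
cv2.imwrite("pics/scene21.png",env.capture("scene"))
crop('pics/scene21.png',(170,140,330,260),4.5,'pics/c21.png',10)
E
```

```text
29.35 [ 598.93 -280.92  210.79] t,n 541.715696872672 -379.71165110244823 F [-0.2  -0.16 -0.19] [-0.06  0.11 -0.01] [  0.01 -63.67  23.38   5.56   0.07   0.  ]
```

View pics/c21.png

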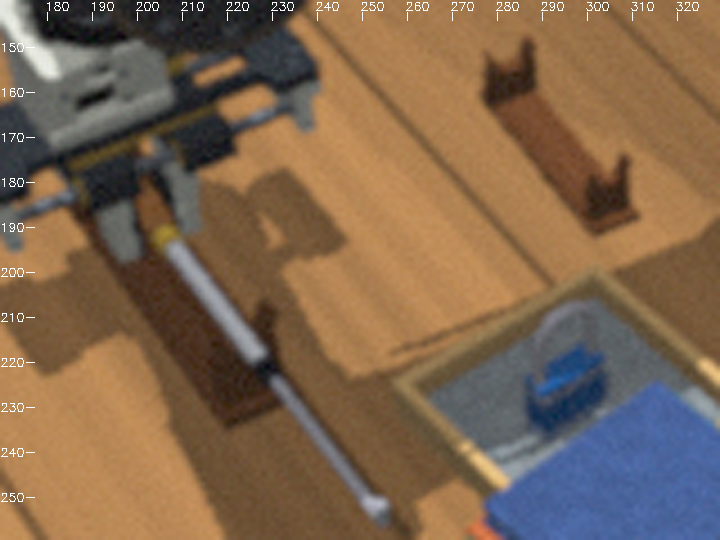

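Emit:
send_rows:
  rows:
    - [1, [0, 0, 0.05], [0, 0, 0]]
    - [1, [0, 0, 0], [0, 0, 0]]
    - [0.7, [0, 0, 0], [0, 0, 0]]
    - [0.6, [0, 0, 0], [0, 0, 0]]
    - [0.5, [0, 0, 0], [0, 0, 0]]
    - [0.4, [0, 0, 0], [0, 0, 0]]
    - [0.3, [0, 0, 0], [0, 0, 0]]
    - [0.2, [0, 0, 0], [0, 0, 0]]
    - [0.2, [0, 0, 0], [0, 0, 0]]
    - [0.2, [0, 0, 0], [0, 0, 0]]
  force: 10

```text
time: 30.4
tool_pos: [599.0, -281.0, 210.4]
orientation: [0.019, 3.14, -0.0]
contact_force: [-0.2, 0.1, -0.5]
grip_width: 0.789
```

Emit:
send_rows:
  rows:
    - [0.2, [0, 0, 0], [0, 0, 0]]
    - [0.2, [0, 0, -1], [0, 0, 0]]
    - [0.2, [0, 0, -2], [0, 0, 0]]
    - [0.2, [0, 0, -3], [0, 0, 0]]
    - [0.2, [0, 0, -4], [0, 0, 0]]
    - [0.2, [0, 0, -4], [0, 0, 0]]
    - [0.2, [0, -2, -2], [0, 0, 0]]
    - [0.2, [0, -4, -1], [0, 0, 0]]
    - [0.2, [0, -4, 0], [0, 0, 0]]
    - [0.2, [0, -4, 0], [0, 0, 0]]
    - [0.2, [0, -4, 0], [0, 0, 0]]
    - [0.2, [0, 0, 0], [0, 0, 0]]

```text
time: 31.6
tool_pos: [595.4, -465.3, 380.1]
orientation: [0.025, 3.141, -0.001]
contact_force: [0.0, -0.3, -1.0]
grip_width: 0.8
```

```bash
python3 - <<'E'
from h import *
cv2.imwrite("pics/scene22.png",env.capture("scene"));cv2.imwrite("pics/top22.png",env.capture("top"))
crop('pics/scene22.png',(170,140,330,260),4.5,'pics/c22.png',10)
crop('pics/top22.png',(310,180,510,310),4,'pics/c23.png',10)
E
```

```text
(no output)
```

View pics/c22.png

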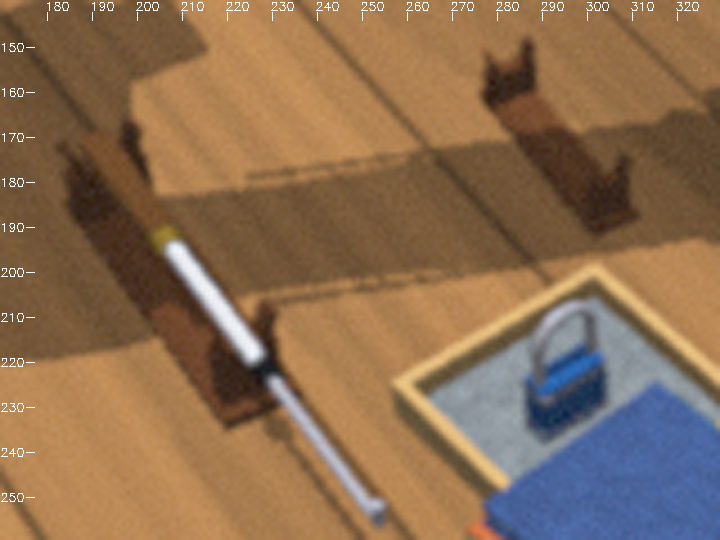

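View pics/c23.png

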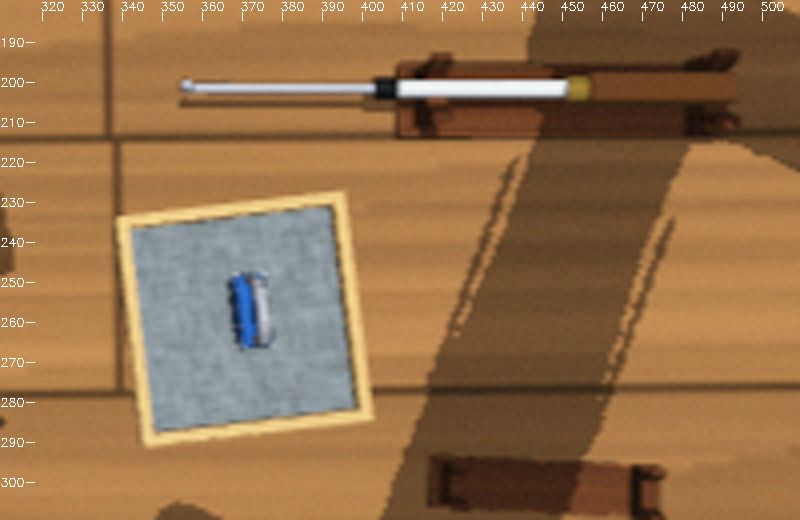

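View pics/scene22.png

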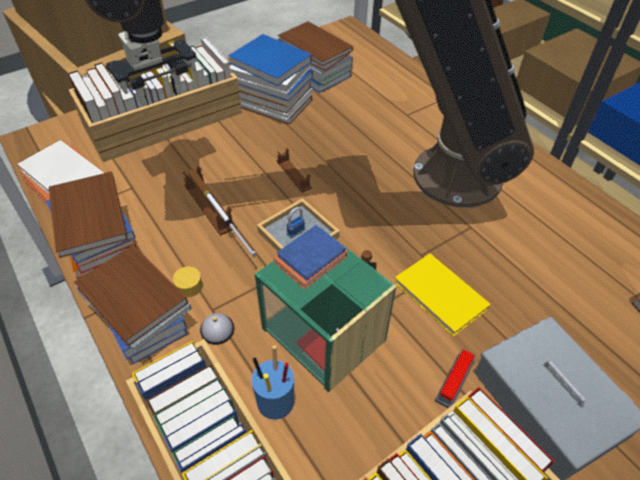

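```bash
python3 - <<'E'
from h import *
a=cv2.imread("pics/top0.png").astype(int);b=cv2.imread("pics/top22.png").astype(int)
d=np.abs(a-b).max(2)[150:265,190:320]>60;print("case-area changed px",d.sum(),np.argwhere(d).mean(0)+[150,190] if d.any() else "")
print(env.get_state()['contact_force']);env.close_job()
E
```

```text
case-area changed px 137 [204.51094891 222.0729927 ]
[-0.17398014 -0.30344488  0.11388427]
the job is handed in; nothing more can be done
```

The padlock now stands upright near the middle of the tray, and the hook rod is back in the larger rest. I handed the job in at about 32 s of the 72 s limit. I gripped only the rod's handle, and the fingers never came near the padlock.

- **Fetching it:** I slid the rod in beside the wire hook until the ball touched the back panel, backed off, lifted the padlock clear and drew it out of the bay.
- **Setting it down:** I lowered the padlock until the floor took its weight, dropped the ball below the bar and slid the rod out.

**Last checks:**
- In both cameras the padlock is upright inside the tray.
- In the top camera the rod tip is within about 1 pixel (2 mm) of where it started.
- Comparing before and after pictures of the case, the changed pixels are centred on the empty hook. I saw nothing else moved, but I compared only the case area pixel by pixel.
- The gripper was open and clear, with no contact force above sensor noise.

**Less certain:**
- **Load on the case:** during the lift there was a brief catch of about 2 to 3 N at the rod tip. It was probably the hook's round plate, and it cleared when I backed off 0.5 mm. The largest push I read against the back panel was about 3.6 N, well under the 18 N limit.
- **Height estimate:** the padlock came onto the rod a few millimetres higher than I had estimated. I put this down to the rod sagging slightly in the grip or an error in the camera heights.

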